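# Lay out the finished bone carvings in their fitted presentation tray

### The job

The commission is finished: put the four finished bone pieces into the fitted presentation tray, each in the nest that was made for it - the standing bear in the wide slot, the fish in the narrow slot, the turned stick knob in the round well (head up) and the napkin ring over the wooden post. Seat each one upright and fully down, let go of it, and leave the two raw pieces of bone (the flat fin-shaped blank and the small offcut slab) lying where they are.

Things in the scene. Friction and masses are not known exactly. Their poses are not given: they have to be found in the camera images.
- bear: finished carving of a standing bear, cream bone, 35 wide x 85 long x 51 mm high, 35 g, stands on its four feet. Origin: centre of its underside; x across its body (the 35 mm, grasp it across this from above at mid length), y along its length, z up.
- fish: finished carving of a fish standing on its small foot, cream bone, 16 wide x 88 long x 30 mm high, 18 g. Origin: centre of its underside; x across its body (the 16 mm, grasp it across this from above at mid length), y along its length, z up. It is light and narrow, so it tips if pushed.
- stick_knob: turned bone knob for a walking stick, standing on its foot, 44 mm high, 50 g: foot 26 mm in diameter up to 9 mm, a waist of 21 mm, then a mushroom head 34 mm in diameter whose straight band lies 26 to 34 mm above the underside. Round about z. Origin: centre of its underside, z up.
- napkin_ring: turned bone napkin ring standing with its axis upright, like a short tube, 44 mm outside diameter, 24 mm high, 40 g, wall 5.5 mm, bore about 30 mm, open through. Round about z. Origin: centre of its underside (on the axis), z up.
- nest_wide: blue felt-covered insert fixed in the tray, 62 (x) x 108 (y) x 16 mm, with the wide slot for the bear: 46 mm across x, 94 along y, 11 deep, centred, pale grey floor. Origin: centre of the block's underside, 5 mm above the bench; slot floor 5 mm and block top 16 mm above it. Tray: dark wood, brass corners, 138 x 186 mm, walls to 21 mm above the bench, level with the tops of the inserts.
- nest_narrow: blue felt-covered insert beside nest_wide (which of the two is left and which right varies), same outside size and yaw, with the narrow slot for the fish: 26 mm across x, 98 along y, 11 deep, centred, pale grey floor. Origin: centre of the block's underside, 5 mm above the bench; slot floor 5 mm above it, block top 16 mm.
- nest_round: blue felt-covered square insert at the tray's near end, 62 x 62 x 16 mm, with a round well 36 mm in diameter and 11 deep, pale grey floor, at its centre for the foot of the knob. Origin: centre of the block's underside, 5 mm above the bench; well floor 5 mm above it, block top 16 mm.
- nest_post: blue felt-covered square insert beside nest_round (either may be the left one), 62 x 62 x 16 mm, flat top, with a dark wooden post at its centre for the ring: 18 mm in diameter, rounded tip, 20 mm tall above the felt, with a collar 25 mm in diameter, 1.5 to 3 mm high at its foot. Origin: centre of the block's underside, 5 mm above the bench; felt top 16 mm above it, post tip 36 mm.
- fin_blank: raw look-alike that stays: flat fin-shaped sawn bone blank, 37 x 76 x 6 mm, lying flat. Origin: centre of its underside; y along its length.
- offcut: raw look-alike that stays: small rounded bone slab, an offcut, 28 x 48 x 11 mm, lying flat. Origin: centre of its underside; y along its length.

How it is judged:
By the outcome, as a careful person would: the job done as asked, in the order asked, and still so for the second after the job is handed in, with the robot touching nothing.
It also fails if it takes over 93 s, if anything falls off the work surface, if the arm or the gripper's body presses on something with over 40 N, if the wrist force passes 120 N, or if a joint passes its speed limit or range.

### The arm

A 7-joint arm with a two-finger parallel gripper is mounted at the origin on a cart in front of the work surface, level with it; the furniture and walls round the work are solid. World frame = base frame: x ahead of the robot, y to its left, z up, the work surface at z = 0. Lengths are in m, angles in rad, forces in N, time in s.
With the tool pointing down it reaches from about 0.4 to 0.85 m from the base axis. Payload 4.5 kg.
Tool frame: the origin (TCP) lies midway between the tips of the shut fingers; the grasp point (between the pads) lies robot.grip_depth behind it (robot.grip_depth is the distance from the TCP to the grasp point, in m); z points along the fingers, y is the line along which they close (so a half turn about z gives the same grasp; the last joint's range is limited). The gripper opens to 88 mm and grips with 3 to 60 N. Pads are 18 mm wide; open, the fingers measure 123 mm over their backs; the gripper's body (75 mm by 187 mm) begins 45 mm behind the grasp point.
Start: joints at [-1.225, 0.689, -0.195, 1.565, 0.157, 0.902, -0.215], TCP at [0.192, 0.595, 0.239] pointing down, gripper open.
Joint ranges: [-3.01, 3.01], [-0.46, 2.08], [-1.47, 1.51], [0.13, 2.56], [-1, 4.14], [0.04, 2.09], [-2.66, 2.66]. Speed limits (rad/s): [2.57, 2.57, 3.14, 3.14, 3.14, 3.14, 3.14].

### API

Orientations are given as a unit quaternion [x, y, z, w].
In Python, from workcell import robot, cams gives the robot as it stands. The module is installed in compiled form; this text tells all that it offers.
- The arm moves only by the tool arm_command, never from a script. Its argument "plan" is a list of rows, each a list of 2 entries, a list of its own where there are three numbers: the shift along the tool's x, y, z in cm, then the turn about the tool's z in degrees. A call has 1 to 10 rows; each row shifts and turns the commanded pose from where the row before left it, along the tool's axes as they then stand; what a row does not reach is not made up. A row lasts 1/10 s, in which the tool goes at most 50 mm and 8.59 degrees, less where a joint would pass 70% of its speed; a pose out of reach is approached as far as the arm can. A call is refused whole if a number of a shift passes 5 or a number of a turn 8.59, either way. A call with a gripper value outside its range is refused whole. "claw" is the closure, from 0 (fully open) to 1 (shut), set as the call begins (left out, the last holds). The fingers move at their own pace and stop on an object; "force" is the grip in N (left out, the last holds). Time passes only in rows, so rows that do not move let the fingers close. It gives the time, the measured TCP pose, the force, the opening and the grip force at its end, in the units of the state.
- robot.get_obs(): the state, without advancing time (a new reading comes with each control period).
- cams.capture(name): name is "scene" or "side" or "wrist"; returns the picture (480x640x3 uint8, blue, green, red); there is no depth.
- cams.camera_info(name): a dict with "fx", "fy", "cx", "cy" (pixels), "rvec" (rotation vector, rad) and "tvec" (3), from world to camera coordinates, as OpenCV has them. Camera axes: x right, y down, z forward; pixel columns grow to the right and rows downward; lengths in m; the calibration is good to about 2 mm. A picture is of the moment at which its call begins: read the wrist's pose just before it. camera_info takes no time and is no camera call; for the wrist camera it gives the pose at the moment of the call.
- robot.finish_job(): hands the job in; it is judged then, once.
The state is a dict: "time_s": time; "qpos": joint angles; "joint_velocities": joint speeds; "tau": joint torques, N m; "eef_pos": TCP position; "tcp_rot": TCP orientation; "force": force on the tool from outside, world axes, zero at the start; "torque": the same for the moment, N m; "width": opening from 0.0 (shut) to 1.0 (fully open); "grasp_force": force on a finger pad.
Only numpy, scipy, OpenCV 4.12 (cv2) and the standard library are available. Lean on these libraries where they do the work, as an engineer would, in place of code of your own. Each camera call takes 0.05 s, during which the arm holds its last target. There are 200 camera calls.

## Working session

There is one attempt and no reset: what is moved stays moved. The work goes in short steps, Python scripts to look and compute and a tool call to move; the robot and the scene stay as the last step left them, time stands still between calls to the robot, and variables do not carry over. Pictures are saved under pics/ and viewed, at most 14 in all, crops included, and the job is handed in when it is done.

Besides the shell and the picture viewer there is one more tool, called after ">>>" by a JSON object that holds its "name" and its "arguments", one argument or row to a line. arm_command: Moves the arm, as the interface text tells. Its arguments: {"type":"object","properties":{"plan":{"type":"array"},"claw":{"type":"number"},"force":{"type":"number"}},"required":["plan"]}

```bash
mkdir -p pics; cat > h.py <<'E'
import cv2,numpy as np
from workcell import robot,cams
from scipy.spatial.transform import Rotation as R
def P(ci):
    Rm=cv2.Rodrigues(np.array(ci["rvec"],float))[0];t=np.array(ci["tvec"],float).ravel()
    K=np.array([[ci["fx"],0,ci["cx"]],[0,ci["fy"],ci["cy"]],[0,0,1]]);return K,Rm,t
def ray(ci,u,v):
    K,Rm,t=P(ci);d=Rm.T@np.linalg.inv(K)@[u,v,1];return -Rm.T@t,d
def atz(ci,u,v,z):
    c,d=ray(ci,u,v);return c+d*(z-c[2])/d[2]
def proj(ci,X):
    K,Rm,t=P(ci);p=K@(Rm@np.array(X)+t);return p[:2]/p[2]
def tri(*obs):
    A=np.zeros((3,3));b=np.zeros(3)
    for ci,u,v in obs:
        c,d=ray(ci,u,v);d=d/np.linalg.norm(d);M=np.eye(3)-np.outer(d,d);A+=M;b+=M@c
    return np.linalg.solve(A,b)
E
python3 - <<'E'
from h import *
o=robot.get_obs();print(o,robot.grip_depth)
import json
for n in ["scene","side"]:
    cv2.imwrite(f"pics/{n}0.png",cams.capture(n)); ci=cams.camera_info(n)
    json.dump({k:np.array(v).tolist() for k,v in ci.items() if k in("fx","fy","cx","cy","rvec","tvec")},open(f"{n}.json","w"));K,Rm,t=P(ci);print(n,K[0,0],-Rm.T@t)
E
```

```text
{'time_s': 0.0, 'qpos': array([-1.22518951,  0.68995372, -0.19451143,  1.56632986,  0.1572957 ,
        0.90249063, -0.21511864]), 'joint_velocities': array([ 4.77593377e-04, -9.30763063e-05, -3.05970057e-04,  2.09587878e-03,
       -1.46664800e-03, -9.83679433e-04, -3.20797451e-04]), 'tau': array([ 5.41727422e-04, -5.27577102e+01, -1.26733202e+00, -1.53438485e+01,
       -5.28115255e-02,  6.52879666e-03,  1.68990846e-04]), 'eef_pos': array([0.19159324, 0.59425645, 0.23793262]), 'tcp_rot': array([ 1.55243224e-01,  9.87875873e-01, -8.92309224e-04, -7.44774312e-05]), 'force': array([-0.38347778, -0.44571561,  0.27678776]), 'torque': array([-0.05904968, -0.0703417 , -0.03104825]), 'grasp_force': 0.0, 'width': 1.0002610217888102} 0.0187
scene 576.5977195647296 [-0.02364163 -0.48594833  0.5214527 ]
side 476.4639094189358 [0.52298263 0.78588495 0.69337971]
```

View pics/scene0.png

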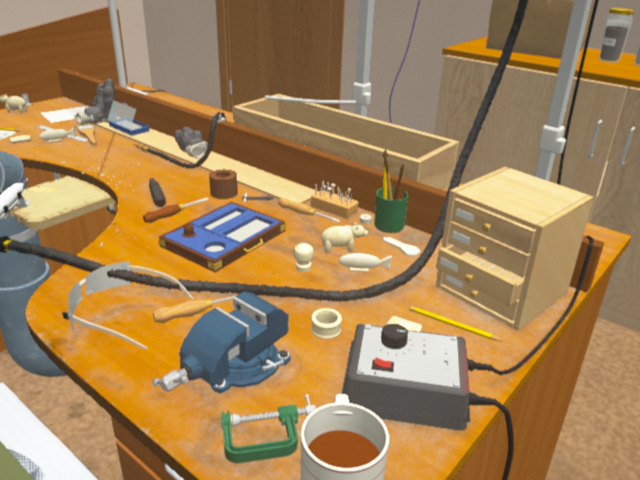

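View pics/side0.png

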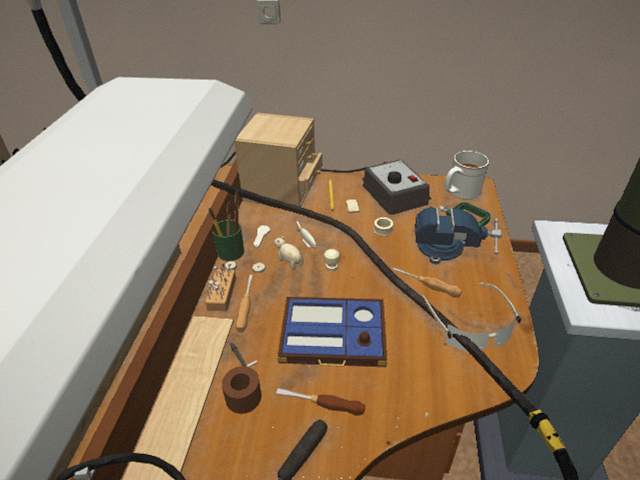

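The scene picture shows the tray at (225,233), the bear at (343,236), the knob at (304,256), the fish at (365,262) and the ring at (326,322). In the side picture they are at: tray (333,330), bear (290,252), knob (331,259), fish (306,235) and ring (383,226). A black hose runs between the ring and the other pieces, and a white hood hangs over the far side.

```bash
python3 - <<'E'
from h import *
import json
S=json.load(open("scene.json"));D=json.load(open("side.json"))
for n,a,b in [("bear",(343,237),(290,253)),("knob",(304,255),(331,259)),("fish",(364,261),(306,235)),("ring",(326,322),(383,226)),("posttip",(188,229),(364,335)),("well",(214,247),(363,316)),("wide",(252,228),(316,315)),("narrow",(222,216),(314,341)),("fin/spoon",(402,245),(262,235)),("offcut",(404,325),(352,205)),
 ("pot",(391,195),(229,228)),("drawer corner",(443,196),(308,121))]:
    A=tri((S,*a),(D,*b));print(n,A.round(3),(proj(S,A)-a).round(1))
# hose: for each scene pixel on hose, epipolar in side
for u,v in [(462,150),(440,215),(420,250),(390,280),(350,294),(290,293),(200,282),(110,273)]:
    c,d=ray(S,u,v)
    print((u,v),[(z,atz(S,u,v,z)[:2].round(2).tolist(),proj(D,atz(S,u,v,z)).round().tolist()) for z in (0.01,.05,.1,.15)])
sc=cv2.imread("pics/scene0.png");sd=cv2.imread("pics/side0.png")
cv2.imwrite("pics/c1.png",cv2.resize(sc[190:350,150:430],None,fx=2.8,fy=2.8,interpolation=2))
cv2.imwrite("pics/c2.png",cv2.resize(sd[190:370,230:430],None,fx=3.3,fy=3.3,interpolation=2))
E
```

```text
bear [0.696 0.042 0.024] [-1.2  1. ]
knob [0.606 0.053 0.023] [-0.4  0.3]
fish [ 0.67  -0.027  0.016] [ 0.2 -0.2]
ring [ 0.5   -0.081  0.013] [-0.2  0.2]
posttip [0.526 0.253 0.032] [ 0.3 -0.2]
well [0.531 0.194 0.015] [-0.5  0.3]
wide [0.622 0.197 0.014] [-2.   1.3]
narrow [0.613 0.265 0.02 ] [-0.4  0.3]
fin/spoon [ 0.775 -0.034  0.004] [-0.7  0.7]
offcut [ 0.577 -0.165  0.007] [-0.  0.]
pot [0.825 0.028 0.068] [ 0. -0.]
drawer corner [ 0.667 -0.167  0.203] [ 10.8 -13.5]
(462, 150) [(0.01, [1.29, 0.11], [16.0, 259.0]), (0.05, [1.18, 0.06], [65.0, 235.0]), (0.1, [1.06, 0.01], [126.0, 204.0]), (0.15, [0.93, -0.05], [188.0, 172.0])]
(440, 215) [(0.01, [0.92, -0.03], [199.0, 229.0]), (0.05, [0.85, -0.07], [232.0, 208.0]), (0.1, [0.76, -0.11], [273.0, 181.0]), (0.15, [0.66, -0.16], [315.0, 154.0])]
(420, 250) [(0.01, [0.78, -0.07], [265.0, 222.0]), (0.05, [0.71, -0.1], [292.0, 202.0]), (0.1, [0.63, -0.15], [327.0, 176.0]), (0.15, [0.56, -0.19], [363.0, 149.0])]
(390, 280) [(0.01, [0.66, -0.09], [315.0, 221.0]), (0.05, [0.61, -0.12], [339.0, 201.0]), (0.1, [0.54, -0.16], [369.0, 175.0]), (0.15, [0.47, -0.2], [400.0, 149.0])]
(350, 294) [(0.01, [0.58, -0.06], [346.0, 230.0]), (0.05, [0.54, -0.1], [368.0, 208.0]), (0.1, [0.48, -0.14], [396.0, 181.0]), (0.15, [0.42, -0.18], [425.0, 154.0])]
(290, 293) [(0.01, [0.52, 0.01], [371.0, 252.0]), (0.05, [0.48, -0.03], [393.0, 228.0]), (0.1, [0.43, -0.08], [420.0, 197.0]), (0.15, [0.37, -0.13], [447.0, 167.0])]
(200, 282) [(0.01, [0.45, 0.13], [406.0, 297.0]), (0.05, [0.41, 0.09], [427.0, 267.0]), (0.1, [0.37, 0.03], [452.0, 229.0]), (0.15, [0.32, -0.04], [477.0, 192.0])]
(110, 273) [(0.01, [0.37, 0.26], [454.0, 355.0]), (0.05, [0.34, 0.2], [472.0, 315.0]), (0.1, [0.3, 0.13], [495.0, 267.0]), (0.15, [0.26, 0.06], [516.0, 222.0])]
```

View crops.

View pics/c1.png

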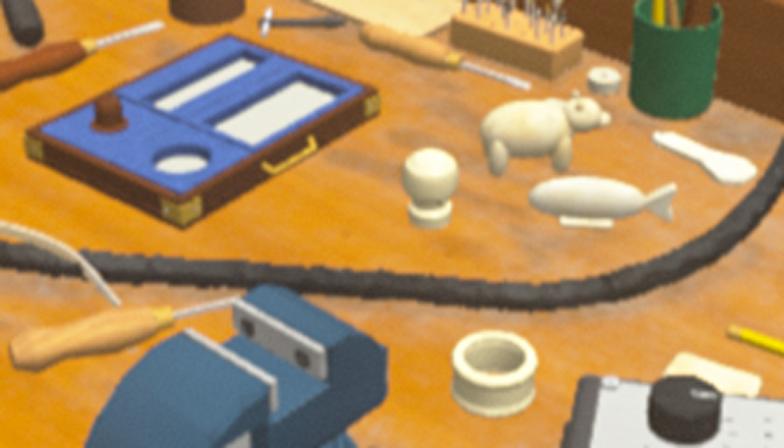

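View pics/c2.png

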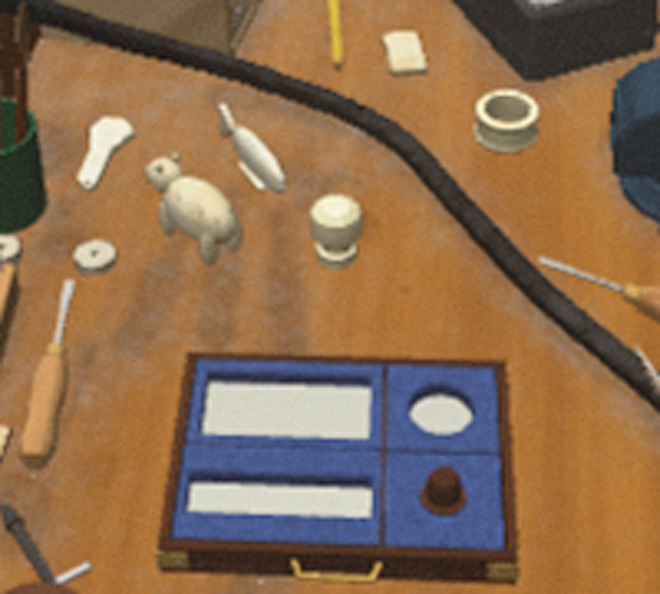

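The crops show the tray's wide slot nearer the pieces, with the narrow slot beyond it, and the round well and post at the robot's end. The fish points roughly along x, and the hose lies on the bench between the ring and the fish. Next I'll plan a wrist view.

```bash
cat >> h.py <<'E'
def yaw_of(o):  # world angle of tool x axis
    M=R.from_quat(o["tcp_rot"]).as_matrix();return np.degrees(np.arctan2(M[1,0],M[0,0]))
def go(pos,yaw=None,n=None,o=None):
    """print rows to reach TCP pos with tool-x world angle yaw (mod 180 nearest)"""
    o=o or robot.get_obs();p=np.array(o["eef_pos"]);M=R.from_quat(o["tcp_rot"]).as_matrix();y0=yaw_of(o)
    dy=0 if yaw is None else (yaw-y0+90)%180-90
    d=np.array(pos)-p
    n=n or int(max(np.ceil(np.linalg.norm(d)/.045),np.ceil(abs(dy)/8.3),1))
    rows=[]
    for i in range(n):
        a=np.radians(y0+dy*i/n); x=[np.cos(a),np.sin(a),0];yv=[np.sin(a),-np.cos(a),0]
        s=d/n*100;rows.append([[round(float(np.dot(s,x)),2),round(float(np.dot(s,yv)),2),round(float(-s[2]),2)],round(float(-dy/n),2)])
    print("t",round(o["time_s"],2),"pos",p.round(4),"yaw",round(y0,2),"d",d.round(4),"dy",round(dy,1),"n",n);print(rows)
E
python3 - <<'E'
from h import *
import json
ci=cams.camera_info("wrist");K,Rm,t=P(ci);o=robot.get_obs()
M=R.from_quat(o["tcp_rot"]).as_matrix()
print(K, M.T@(-Rm.T@t-o["eef_pos"]),(M.T@Rm.T).round(2))
D=json.load(open("side.json"))
for z in(.3,.4,.5): print(z,[atz(D,*p,z).round(2).tolist() for p in((250,100),(215,185),(60,400))])
go([.60,.20,.30],yaw_of(o))
E
```

```text
[[334.53006418   0.         316.58196235]
 [  0.         334.53006418 236.90647209]
 [  0.           0.           1.        ]] [ 0.06623544  0.00112206 -0.14519611] [[-0.   -0.97 -0.26]
 [ 1.   -0.    0.  ]
 [-0.   -0.26  0.97]]
0.3 [[0.78, -0.1, 0.3], [0.76, 0.21, 0.3], [0.8, 0.57, 0.3]]
0.4 [[0.72, 0.13, 0.4], [0.7, 0.36, 0.4], [0.73, 0.63, 0.4]]
0.5 [[0.65, 0.35, 0.5], [0.64, 0.5, 0.5], [0.66, 0.68, 0.5]]
t 0.1 pos [0.1916 0.5943 0.238 ] yaw 162.14 d [ 0.4084 -0.3943  0.062 ] dy 0.0 n 13
[[[-3.92, -1.92, -0.48], -0.0], [[-3.92, -1.92, -0.48], -0.0], [[-3.92, -1.92, -0.48], -0.0], [[-3.92, -1.92, -0.48], -0.0], [[-3.92, -1.92, -0.48], -0.0], [[-3.92, -1.92, -0.48], -0.0], [[-3.92, -1.92, -0.48], -0.0], [[-3.92, -1.92, -0.48], -0.0], [[-3.92, -1.92, -0.48], -0.0], [[-3.92, -1.92, -0.48], -0.0], [[-3.92, -1.92, -0.48], -0.0], [[-3.92, -1.92, -0.48], -0.0], [[-3.92, -1.92, -0.48], -0.0]]
```

>>> {"name": "arm_command", "arguments": {
  "plan": [
    [[-3.7,-2.2,-0.2],0],
    [[-3.7,-2.2,-0.2],0],
    [[-3.7,-2.2,-0.2],0],
    [[-3.7,-2.2,-0.2],0],
    [[-3.7,-2.2,-0.2],0],
    [[-3.7,-2.2,-0.2],0],
    [[-3.7,-2.2,-0.2],0],
    [[-3.7,-2.2,-0.2],0],
    [[-3.7,-2.2,-0.2],0],
    [[-3.7,-2.2,-0.2],0]
  ]
}}

```text
time_s: 1.1
eef_pos: [0.4772, 0.2703, 0.2585]
tcp_rot: [0.155, 0.988, -0.0, -0.0]
force: [-0.5, 1.1, -0.7]
width: 1.004
grasp_force: 0.0
```

>>> {"name": "arm_command", "arguments": {
  "plan": [
    [[-3.7,-2.2,-0.2],0],
    [[-3.7,-2.2,-0.2],0],
    [[0,0,0],0],
    [[0,0,0],0],
    [[0,0,0],0]
  ]
}}

```text
time_s: 1.6
eef_pos: [0.5321, 0.2088, 0.2625]
tcp_rot: [0.154, 0.988, 0.0, -0.001]
force: [-0.5, 0.5, 0.5]
width: 1.0
grasp_force: 0.0
```

```bash
cat >> h.py <<'E'
def snap(name):
    import json
    ci=cams.camera_info("wrist");im=cams.capture("wrist")
    cv2.imwrite(f"pics/{name}.png",im);json.dump({k:np.array(v).tolist() for k,v in ci.items() if k in("fx","fy","cx","cy","rvec","tvec")},open(f"{name}.json","w"))
def load(name):
    import json;return json.load(open(f"{name}.json"))
E
python3 - <<'E'
from h import *
snap("w1");go([.56,.04,.22],170)
E
```

```text
t 1.65 pos [0.532  0.2092 0.2626] yaw 162.32 d [ 0.028  -0.1692 -0.0426] dy 7.7 n 4
[[[-1.95, -3.82, 1.06], -1.92], [[-1.82, -3.88, 1.06], -1.92], [[-1.69, -3.94, 1.06], -1.92], [[-1.56, -3.99, 1.06], -1.92]]
```

View pics/w1.png

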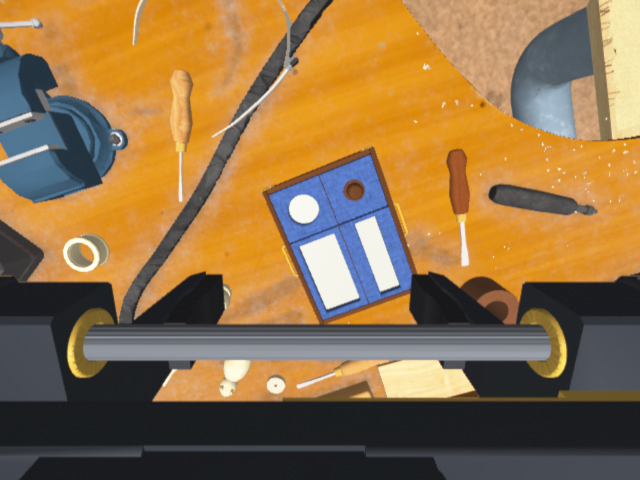

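The wrist picture shows the tray with its well at (304,209), its post tip at (354,190), the wide slot around (330,272) and the narrow slot around (378,255). The ring is at (86,253). I'll take a second view farther out for the pieces.

>>> {"name": "arm_command", "arguments": {
  "plan": [
    [[-3.35,-2.05,0.65],0],
    [[-3.35,-2.05,0.65],0],
    [[-3.35,-2.05,0.65],0],
    [[-3.35,-2.05,0.65],0],
    [[-3.35,-2.05,0.65],0],
    [[0,0,0],0],
    [[0,0,0],0],
    [[0,0,0],0]
  ]
}}

```text
time_s: 2.45
eef_pos: [0.6603, 0.0615, 0.2304]
tcp_rot: [0.153, 0.988, 0.001, -0.001]
force: [-0.5, -0.8, 0.3]
width: 1.001
grasp_force: 0.0
```

```bash
python3 - <<'E'
from h import *
o=robot.get_obs();print(o["eef_pos"],o["force"]);snap("w2")
im=cv2.imread("pics/w1.png")[140:330,250:430]
im2=cv2.imread("pics/w2.png")[0:290]
cv2.imwrite("pics/w1c.png",cv2.resize(im,None,fx=3,fy=3,interpolation=2))
cv2.imwrite("pics/w2c.png",cv2.resize(im2,None,fx=1.25,fy=1.25,interpolation=2))
E
```

```text
[0.66033187 0.06152524 0.23038496] [-0.54253004 -0.79066771  0.34586271]
```

View pics/w1c.png

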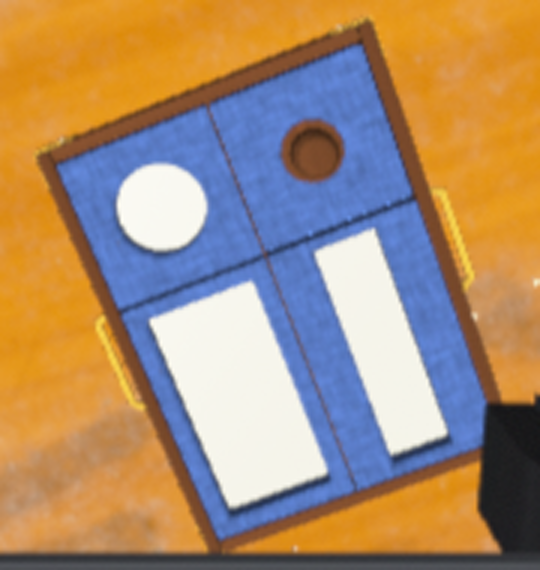

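View pics/w2c.png

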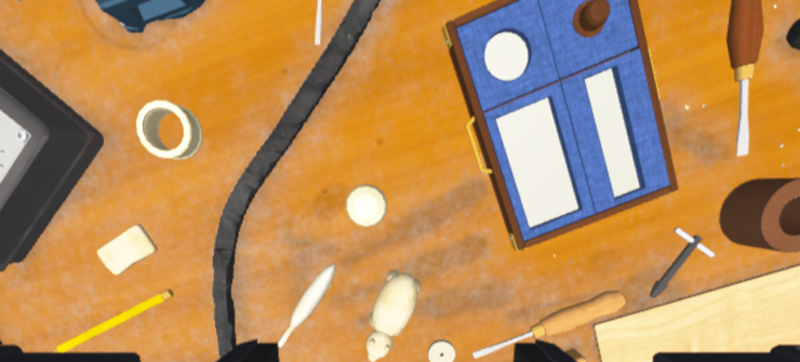

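```bash
python3 - <<'E'
from h import *
from scipy.optimize import least_squares
W1,W2,S,D=[load(n) for n in("w1","w2","scene","side")]
a=lambda u,v:(W1,u/3+250,v/3+140); b=lambda u,v:(W2,u/1.25,v/1.25)
c=lambda u,v:(S,u/2.8+150,v/2.8+190); d=lambda u,v:(D,u/3.3+230,v/3.3+190)
def show(n,*o):
    X=tri(*o);print(n,(X*1000).round(1),[ (proj(q[0],X)-q[1:]).round(1).tolist() for q in o]);return X
show("TL",a(40,155),b(447,25));show("BL",a(215,548),b(518,247));show("J",a(266,255),b(558,81));show("posttip",a(315,152),b(597,8))
show("wide TL",a(150,318),b(496,121)); show("wideBR",a(328,474),b(578,210))
show("J side",a(266,255),b(558,81),d(382,451))
obs=[(a(40,155),-93,-69,21),(a(370,22),-93,69,21),(a(215,548),93,-69,21),(a(266,255),-23,0,21),(a(315,152),-54,31,41),
(b(447,25),-93,-69,21),(b(518,247),93,-69,21),(b(676,187),93,69,21),(b(558,81),-23,0,21),(b(597,8),-54,31,41),
(a(150,318),31-47,-54,21),(a(254,281),31-47,-8,21),(a(232,510),31+47,-54,10),(a(328,474),31+47,-8,10),
(a(316,250),31-49,18,21),(a(376,228),31-49,44,21),(a(393,457),31+49,18,10),(a(447,436),31+49,44,10)]
def pt(p,u,v,z):
    x,y,t=p;return [x+(u*np.cos(t)-v*np.sin(t))/1e3,y+(u*np.sin(t)+v*np.cos(t))/1e3,z/1e3]
f=lambda p:np.concatenate([proj(o[0],pt(p,*k))-o[1:] for o,*k in obs])
r=least_squares(f,[.58,.22,-.1],loss="soft_l1");print("tray",r.x[:2].round(4),np.degrees(r.x[2]).round(2));print(f(r.x).reshape(-1,2).round(1).tolist())
for n,u,v in[("wide",31,-31),("narrow",31,31),("well",-54,-31),("post",-54,31)]: print(n,np.round(pt(r.x,u,v,21),4))
print("obj")
show("knobtop",b(366,206),c(431,178),d(337,213))
show("ring",b(163,129),c(494,355),d(507,107),(W1,84,250))
for n in (1,):
  N=show("fish nose",b(333,266),c(529,192),d(281,186));T=show("fish tail",c(672,200),d(224,106));T2=atz(*b(285,340),.016);print(T2)
  print("fishyaw",np.degrees(np.arctan2(*(T-N)[[1,0]])),np.degrees(np.arctan2(*(T2-N)[[1,0]])))
  show("foot1",c(562,222),d(265,188));show("foot2",c(612,225),d(240,168))
Rr=show("bear rear",c(482,130),d(236,232));H=show("bear head",b(379,345),c(590,112),d(163,172));print("bearyaw",np.degrees(np.arctan2(*(H-Rr)[[1,0]])))
print(atz(*b(399,303),.035),atz(*b(404,272),.03),atz(*b(376,352),.03))
E
```

```text
TL [496.8 156.1  15.4] [[0.0, 0.0], [-0.0, -0.0]]
BL [679.6 169.2  14.2] [[-0.6, -0.5], [0.8, 0.5]]
J [561.2 228.2  17.1] [[-0.4, -0.2], [0.5, 0.3]]
posttip [525.  256.9  36. ] [[-0.3, -0.2], [0.4, 0.3]]
wide TL [573.8 175.7  12.1] [[0.2, 0.1], [-0.2, -0.1]]
wideBR [664.3 226.2   9.4] [[0.1, 0.1], [-0.1, -0.1]]
J side [560.7 227.6  19.6] [[-0.9, -0.0], [0.7, -0.6], [-0.4, 0.2]]
tray [0.584  0.2299] 4.12
[[-2.3, 0.5], [0.5, -1.2], [-1.1, 3.9], [-0.2, 0.4], [1.0, 2.9], [-1.3, -2.3], [1.7, 3.7], [3.6, 2.2], [1.9, -0.8], [3.8, 1.6], [-1.3, 0.9], [-0.4, -0.5], [-0.4, -1.2], [0.7, -1.4], [-1.1, 0.3], [-0.4, -0.4], [-1.4, -1.3], [-0.1, -1.3]]
wide [0.6171 0.2012 0.021 ]
narrow [0.6127 0.263  0.021 ]
well [0.5324 0.1951 0.021 ]
post [0.5279 0.2569 0.021 ]
obj
knobtop [604.4  51.9  30.4] [[-3.6, -0.0], [-0.5, -1.3], [-0.5, 1.3]]
ring [499.5 -79.4  21. ] [[-0.3, -0.8], [-2.0, 0.7], [-0.2, 1.3], [-3.5, 3.8]]
fish nose [645.6   9.6  16.7] [[-0.7, 0.3], [-0.7, 0.1], [-0.3, -0.0]]
fish tail [693.6 -63.8  21.3] [[0.8, -0.7], [0.5, 0.6]]
[ 0.69690511 -0.05476205  0.016     ]
fishyaw -56.82012588180736 -51.45564112286378
foot1 [658.5  -8.6  -2.4] [[0.2, -0.2], [0.1, 0.1]]
foot2 [679.4 -31.   -5. ] [[0.1, -0.1], [0.1, 0.1]]
bear rear [667.5  66.   27.5] [[-1.2, 1.0], [-0.9, -1.0]]
bear head [721.8  24.9  34.9] [[-2.9, 1.8], [-2.3, 0.4], [-0.9, 0.1]]
bearyaw -37.098074452669344
[0.6899322  0.05655641 0.035     ] [0.66671795 0.06836124 0.03      ] [0.72807963 0.02317531 0.03      ]
```

```bash
cat >> h.py <<'E'
def sim(o,pos,rows):pass
E
python3 - <<'E'
from h import *
W1,W2,S,D=[load(n) for n in("w1","w2","scene","side")]
from scipy.optimize import least_squares
a=lambda u,v:(W1,u/3+250,v/3+140); b=lambda u,v:(W2,u/1.25,v/1.25);d=lambda u,v:(D,u/3.3+230,v/3.3+190);c=lambda u,v:(S,u/2.8+150,v/2.8+190)
obs=[(a(266,255),-23,0,21,0),(a(315,152),-54,31,41,1),(b(558,81),-23,0,21,0),(b(597,8),-54,31,41,1),(d(445,483),-54,31,41,1),(c(105,98),-54,31,41,1),
(a(162,207),-54,-31,15,1),(b(507,56),-54,-31,15,1),
(a(150,318),31-47,-54,21,2),(a(254,281),31-47,-8,21,2),(a(232,510),31+47,-54,10,2),(a(328,474),31+47,-8,10,2),
(b(496,123),31-47,-54,21,2),(b(549,98),31-47,-8,21,2),(b(530,229),31+47,-54,10,2),(b(579,209),31+47,-8,10,2),
(a(316,250),31-49,18,21,2),(a(376,228),31-49,44,21,2),(a(393,457),31+49,18,10,2),(a(447,436),31+49,44,10,2),
(b(585,78),31-49,18,21,2),(b(612,67),31-49,44,21,2),(b(614,197),31+49,18,10,2),(b(640,187),31+49,44,10,2)]
def pt(p,u,v,z,g):
    x,y,t,g1,g2=p;u=u+(0,g1,g2)[g]*10;return [x+(u*np.cos(t)-v*np.sin(t))/1e3,y+(u*np.sin(t)+v*np.cos(t))/1e3,z/1e3]
f=lambda p:np.concatenate([np.r_[[proj(o[0],pt(p,*k))-o[1:] for o,*k in obs]].ravel(),p[3:]*2])
r=least_squares(f,[.58,.22,.07,0,0],loss="soft_l1");print("tray",r.x.round(4),np.degrees(r.x[2]).round(2));print(f(r.x)[:-2].reshape(-1,2).round(1).tolist())
for n,u,v,g in[("wide",31,-31,2),("narrow",31,31,2),("well",-54,-31,1),("post",-54,31,1)]: print(n,np.round(pt(r.x,u,v,21,g),4))
# side/scene post
print(tri(d(445,483),c(105,98)))
go([.696,.046,.10],143.5,6);go([.696,.046,.015],143.5,5)
E
```

```text
tray [ 0.584   0.2295  0.0819 -0.1865  0.1427] 4.69
[[-0.7, 0.6], [-0.5, 1.4], [1.3, -0.5], [2.1, -0.6], [-0.4, -3.1], [-0.6, -1.0], [-0.8, 0.2], [-0.8, -0.1], [-1.1, 2.6], [-0.3, 0.8], [0.4, -0.0], [1.4, -0.5], [0.7, -2.6], [3.1, -1.9], [-0.9, 0.2], [0.9, -0.2], [-1.2, 1.5], [-0.6, 0.6], [-0.7, -0.6], [0.4, -0.8], [-0.4, 0.9], [4.3, -1.6], [-3.0, 1.7], [0.1, 0.1]]
wide [0.6189 0.2012 0.021 ]
narrow [0.6138 0.263  0.021 ]
well [0.5309 0.194  0.021 ]
post [0.5258 0.2558 0.021 ]
[0.52631459 0.25793806 0.03703118]
t 2.5 pos [0.6604 0.0615 0.2305] yaw 162.36 d [ 0.0356 -0.0155 -0.1305] dy -18.9 n 6
[[[-0.64, -0.07, 2.18], 3.14], [[-0.65, -0.03, 2.18], 3.14], [[-0.65, 0.01, 2.18], 3.14], [[-0.65, 0.04, 2.18], 3.14], [[-0.64, 0.08, 2.18], 3.14], [[-0.64, 0.11, 2.18], 3.14]]
t 2.5 pos [0.6604 0.0615 0.2305] yaw 162.36 d [ 0.0356 -0.0155 -0.2155] dy -18.9 n 5
[[[-0.77, -0.08, 4.31], 3.77], [[-0.78, -0.03, 4.31], 3.77], [[-0.78, 0.02, 4.31], 3.77], [[-0.77, 0.07, 4.31], 3.77], [[-0.77, 0.12, 4.31], 3.77]]
```

>>> {"name": "arm_command", "arguments": {
  "plan": [
    [[-0.64,-0.07,2.2],3.15],
    [[-0.65,-0.03,2.2],3.15],
    [[-0.65,0.01,2.2],3.15],
    [[-0.65,0.04,2.2],3.15],
    [[-0.64,0.08,2.1],3.15],
    [[-0.64,0.11,2.1],3.15],
    [[0,0,0],0],
    [[0,0,0],0],
    [[0,0,0],0]
  ],
  "claw": 0.36,
  "force": 12
}}

```text
time_s: 3.4
eef_pos: [0.6974, 0.0441, 0.1019]
tcp_rot: [0.314, 0.949, 0.001, 0.001]
force: [0.5, 0.6, 0.8]
width: 0.641
grasp_force: 0.0
```

```bash
python3 - <<'E'
from h import *
snap("w3");cv2.imwrite("pics/s1.png",cv2.resize(cams.capture("side")[170:330,200:400],None,fx=2,fy=2)); 
a=cv2.imread("pics/w3.png")[100:420,130:560];b=cv2.imread("pics/s1.png");b=b
h=np.zeros((320,830,3),np.uint8);h[:,:430]=a;h[:,430:]=b[:320,:400];cv2.imwrite("pics/m1.png",cv2.resize(h,(800,308)))
go([.696,.046,.015],143.5,4)
E
```

```text
t 3.5 pos [0.6975 0.0436 0.1018] yaw 143.3 d [-0.0015  0.0024 -0.0868] dy 0.2 n 4
[[[0.07, 0.03, 2.17], -0.05], [[0.07, 0.03, 2.17], -0.05], [[0.07, 0.03, 2.17], -0.05], [[0.07, 0.03, 2.17], -0.05]]
```

View pics/m1.png

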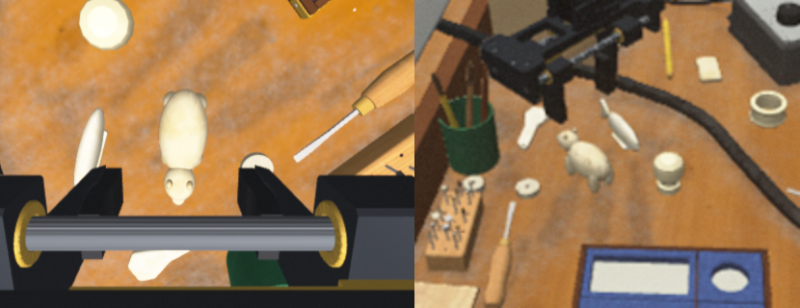

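The wrist picture shows the bear aligned between the fingers, rump at about (320,194) and nose at about (317,313). The fish is to the left and clear of the finger.

```bash
python3 - <<'E'
from h import *
W=load("w3")
r=atz(W,320,194,.03);n=atz(W,317,313,.033);n2=atz(W,317,313,.028);print(r,n,n2,(r+n)/2,np.linalg.norm((r-n)[:2]),np.degrees(np.arctan2(*(n-r)[[1,0]])))
r2=atz(load("w2"),404/1.25,272/1.25,.03);print(tri((W,320,194),(load("w2"),404/1.25,270/1.25)))
E
```

```text
[0.6689761  0.06928416 0.03      ] [0.7348049  0.01789845 0.033     ] [0.73692174 0.01634558 0.028     ] [0.7018905 0.0435913 0.0315   ] 0.08351000765590244 -37.975460604642734
[ 0.67378496  0.06670939 -0.01368672]
```

>>> {"name": "arm_command", "arguments": {
  "plan": [
    [[-0.08,0.06,2.2],0.3],
    [[-0.08,0.06,2.2],0.3],
    [[-0.08,0.06,2.15],0.3],
    [[-0.08,0.06,2.15],0.3],
    [[0,0,0],0],
    [[0,0,0],0]
  ]
}}

```text
time_s: 4.1
eef_pos: [0.7013, 0.043, 0.014]
tcp_rot: [0.325, 0.946, 0.0, 0.0]
force: [0.4, 0.0, 0.5]
width: 0.64
grasp_force: 0.0
```

>>> {"name": "arm_command", "arguments": {
  "plan": [
    [[0,0,0],0],
    [[0,0,0],0],
    [[0,0,0],0],
    [[0,0,0],0],
    [[0,0,0],0],
    [[0,0,0],0]
  ],
  "claw": 1,
  "force": 15
}}

```text
time_s: 4.7
eef_pos: [0.7016, 0.043, 0.0143]
tcp_rot: [0.325, 0.946, 0.0, 0.001]
force: [-1.6, 0.3, 6.1]
width: 0.381
grasp_force: 15.0
```

```bash
python3 - <<'E'
from h import *
o=robot.get_obs();print(o["width"]*88,o["grasp_force"],o["force"]);snap("w4")
p=o["eef_pos"];go([p[0],p[1],.10],None,3)
o2=dict(o);o2["eef_pos"]=np.array([p[0],p[1],.09]);go([.6185,.2015,.09],184.5,None,o2)
E
```

```text
33.524537099771045 14.962080546829384 [-1.64596413  0.2683467   6.13407446]
t 4.75 pos [0.7017 0.043  0.0143] yaw 142.03 d [-0.      0.      0.0857] dy 0 n 3
[[[0.0, -0.0, -2.86], 0.0], [[0.0, -0.0, -2.86], 0.0], [[0.0, -0.0, -2.86], 0.0]]
t 4.7 pos [0.7016 0.043  0.09  ] yaw 142.04 d [-0.0831  0.1585  0.    ] dy 42.5 n 6
[[[2.72, 1.23, -0.0], -7.08], [[2.55, 1.56, -0.0], -7.08], [[2.33, 1.86, -0.0], -7.08], [[2.09, 2.13, -0.0], -7.08], [[1.81, 2.37, -0.0], -7.08], [[1.5, 2.58, -0.0], -7.08]]
```

>>> {"name": "arm_command", "arguments": {
  "plan": [
    [[0,0,-1.5],0],
    [[0,0,-2],0],
    [[0,0,-2],0],
    [[0,0,-2],0],
    [[2.7,1.25,0],-7.08],
    [[2.55,1.55,0],-7.08],
    [[2.35,1.85,0],-7.08],
    [[2.1,2.15,0],-7.08],
    [[1.8,2.35,0],-7.08],
    [[1.5,2.6,0],-7.08]
  ]
}}

```text
time_s: 5.75
eef_pos: [0.6179, 0.2024, 0.09]
tcp_rot: [-0.042, 0.999, 0.0, 0.001]
force: [0.2, -0.4, -0.4]
width: 0.378
grasp_force: 15.0
```

>>> {"name": "arm_command", "arguments": {
  "plan": [
    [[0,0,0],0],
    [[0,0,0],0],
    [[0,0,0],0]
  ]
}}

```text
time_s: 6.05
eef_pos: [0.619, 0.1997, 0.089]
tcp_rot: [-0.038, 0.999, -0.001, 0.001]
force: [1.1, -0.1, -0.7]
width: 0.378
grasp_force: 15.0
```

```bash
python3 - <<'E'
from h import *
snap("w5")
a=cv2.imread("pics/w5.png")[60:420,150:550];b=cv2.resize(cams.capture("side")[200:380,250:450],None,fx=2,fy=2,interpolation=2)
cv2.imwrite("pics/m2.png",np.hstack([a,b]));go([.6185,.2015,.025],184.5,4)
E
```

```text
t 6.15 pos [0.6188 0.1996 0.0885] yaw -175.66 d [-0.0003  0.0019 -0.0635] dy 0.2 n 4
[[[0.0, 0.05, 1.59], -0.04], [[0.0, 0.05, 1.59], -0.04], [[0.0, 0.05, 1.59], -0.04], [[0.0, 0.05, 1.59], -0.04]]
```

View pics/m2.png

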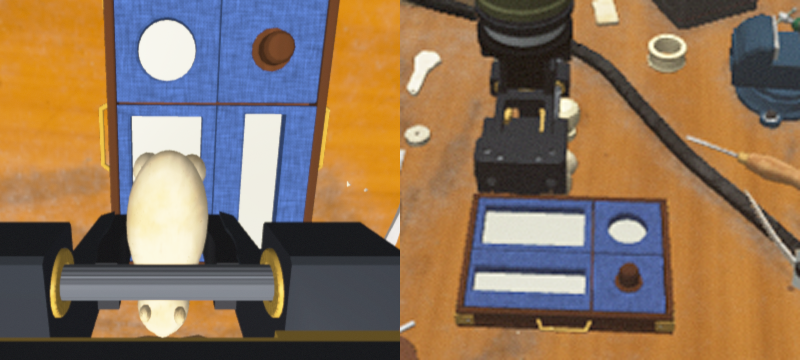

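The picture shows the bear held and aligned over the wide slot. The slot's near corners are at (282,175) and (352,177), the junction is at (367,164), the well at (317,109) and the post tip at (427,105).

```bash
python3 - <<'E'
from h import *
W=load("w5")
a=atz(W,282,175,.021);b=atz(W,352,177,.021);print("wide near",a,b,np.linalg.norm(a-b))
c=atz(W,393,173,.021);d=atz(W,431,174,.021);print("narrow near",c,d,np.linalg.norm(c-d))
t=np.radians(4.7);u=np.array([np.cos(t),np.sin(t),0])
print("wide c",(a+b)/2+.047*u,"narrow c",(c+d)/2+.049*u,"ang",np.degrees(np.arctan2(*(d-a)[[1,0]]))-90)
print("J",atz(W,367,164,.021),"post",atz(W,427,105,.041),"well",atz(W,317,109,.016))
e=atz(W,110+150,3+60,.021);f=atz(W,110+150,200+60,.021)
r=atz(W,325,60+152,.089+.02);print("bear rump",r,(r-robot.get_obs()["eef_pos"])*1000)
E
```

```text
wide near [0.57128803 0.1755034  0.021     ] [0.56919399 0.21947798 0.021     ] 0.04402440949349134
narrow near [0.56478246 0.24485571 0.021     ] [0.56359158 0.26870674 0.021     ] 0.023880742584794203
wide c [0.61708297 0.2013418  0.021     ] narrow c [0.61302225 0.26079621 0.021     ] ang 4.720600757380396
J [0.56052784 0.2279708  0.021     ] post [0.52638131 0.25374061 0.041     ] well [0.53027307 0.19443322 0.016     ]
bear rump [0.57637678 0.20099115 0.109     ] [-42.4517596    1.40374055  20.4519652 ]
```

>>> {"name": "arm_command", "arguments": {
  "plan": [
    [[0.02,0.08,1.8],-0.2],
    [[0.02,0.07,1.8],0],
    [[0,0,1.2],0],
    [[0,0,0.8],0],
    [[0,0,0.4],0],
    [[0,0,0.3],0],
    [[0,0,0],0],
    [[0,0,0],0]
  ]
}}

```text
time_s: 6.95
eef_pos: [0.6176, 0.2032, 0.0257]
tcp_rot: [-0.041, 0.999, 0.0, 0.0]
force: [0.1, -0.8, -0.8]
width: 0.379
grasp_force: 15.0
```

```bash
python3 - <<'E'
from h import *
o=robot.get_obs();print(o["eef_pos"],yaw_of(o),o["force"],o["width"]*88)
E
```

```text
[0.61764385 0.20320992 0.02568127] -175.28583777806136 [ 0.10986114 -0.79146485 -0.8490646 ] 33.34658602394176
```

>>> {"name": "arm_command", "arguments": {
  "plan": [
    [[0,-0.15,0.15],0],
    [[0,0,0.15],0],
    [[0,0,0],0],
    [[0,0,0],0]
  ]
}}

```text
time_s: 7.35
eef_pos: [0.618, 0.2021, 0.0243]
tcp_rot: [-0.041, 0.999, 0.0, 0.001]
force: [-3.2, -1.0, 11.9]
width: 0.377
grasp_force: 14.9
```

>>> {"name": "arm_command", "arguments": {
  "plan": [
    [[0,0,0],0],
    [[0,0,0],0],
    [[0,0,0],0],
    [[0,0,-0.5],0],
    [[0,0,-1.5],0],
    [[0,0,-3],0],
    [[0,0,-3],0],
    [[0,0,0],0],
    [[0,0,0],0]
  ],
  "claw": 0.43
}}

```text
time_s: 8.25
eef_pos: [0.6181, 0.2017, 0.1038]
tcp_rot: [-0.041, 0.999, 0.0, 0.001]
force: [-0.8, -0.0, 0.2]
width: 0.572
grasp_force: 0.0
```

```bash
python3 - <<'E'
from h import *
o=robot.get_obs()
snap("w6")
a=cv2.imread("pics/w6.png")[60:420,150:550];b=cv2.resize(cams.capture("scene")[180:330,180:430],(600,360),interpolation=2)
cv2.imwrite("pics/m3.png",cv2.resize(np.hstack([a,b]),(800,288)))
E
```

```text
(no output)
```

View pics/m3.png

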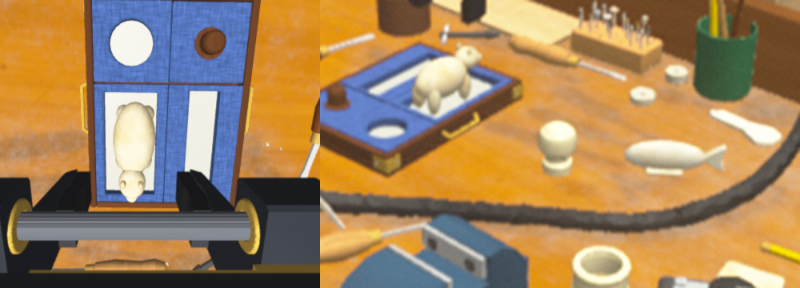

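The bear is seated upright in the wide slot. Next is the fish.

```bash
python3 - <<'E'
from h import *
for n,(x0,x1,y0,y1) in {"w2":(222,272,205,272),"w3":(195,250,205,272)}.items():
    im=cv2.imread(f"pics/{n}.png");h=cv2.cvtColor(im,cv2.COLOR_BGR2HSV)
    m=((h[...,1]<110)&(h[...,2]>150)).astype(np.uint8);k=np.zeros_like(m);k[y0:y1,x0:x1]=m[y0:y1,x0:x1]
    q,l,s,_=cv2.connectedComponentsWithStats(k);i=1+np.argmax(s[1:,4]);ys,xs=np.where(l==i)
    W=load(n);pts=np.array([atz(W,x,y,.017)[:2] for x,y in zip(xs,ys)]);c=pts.mean(0);w,v=np.linalg.eigh(np.cov(pts.T));ax=v[:,1];ax*=np.sign(ax[0]);pr=(pts-c)@ax
    print(n,s[i],c,np.degrees(np.arctan2(ax[1],ax[0])),c+ax*pr.min(),c+ax*pr.max())
go([.668,-.024,.09],142,None)
E
```

```text
w2 [224 211  45  61 804] [ 0.66678846 -0.01847682] -52.7368125089226 [0.6437464  0.01181056] [ 0.69598329 -0.05685164]
w3 [ 208  211   34   61 1360] [ 0.65976624 -0.00801446] -53.51972861507834 [0.64432939 0.01286228] [ 0.67313478 -0.02609401]
t 8.35 pos [0.6169 0.2012 0.1018] yaw -175.28 d [ 0.0511 -0.2252 -0.0118] dy -42.7 n 6
[[[-0.54, -3.81, 0.2], 7.12], [[-1.01, -3.71, 0.2], 7.12], [[-1.46, -3.56, 0.2], 7.12], [[-1.89, -3.35, 0.2], 7.12], [[-2.29, -3.09, 0.2], 7.12], [[-2.66, -2.78, 0.2], 7.12]]
```

```bash
python3 - <<'E'
from h import *
go([.6705,-.0229,.085],126.5,8)
E
```

```text
t 8.35 pos [0.6169 0.2012 0.1018] yaw -175.28 d [ 0.0536 -0.2241 -0.0168] dy -58.2 n 8
[[[-0.44, -2.85, 0.21], 7.28], [[-0.79, -2.77, 0.21], 7.28], [[-1.14, -2.65, 0.21], 7.28], [[-1.46, -2.48, 0.21], 7.28], [[-1.77, -2.27, 0.21], 7.28], [[-2.04, -2.03, 0.21], 7.28], [[-2.28, -1.76, 0.21], 7.28], [[-2.49, -1.45, 0.21], 7.28]]
```

>>> {"name": "arm_command", "arguments": {
  "plan": [
    [[-0.44,-2.85,0.2],7.28],
    [[-0.79,-2.77,0.2],7.28],
    [[-1.14,-2.65,0.2],7.28],
    [[-1.46,-2.48,0.2],7.28],
    [[-1.77,-2.27,0.2],7.28],
    [[-2.04,-2.03,0.2],7.28],
    [[-2.28,-1.76,0.2],7.28],
    [[-2.49,-1.45,0.2],7.28],
    [[0,0,0],0],
    [[0,0,0],0]
  ],
  "claw": 0.5
}}

```text
time_s: 9.35
eef_pos: [0.6702, -0.0229, 0.0851]
tcp_rot: [0.45, 0.893, -0.0, -0.001]
force: [-0.2, 1.1, -0.1]
width: 0.5
grasp_force: 0.0
```

```bash
python3 - <<'E'
from h import *
o=robot.get_obs();print(o["eef_pos"],o["width"]*88);snap("w7")
im=cv2.imread("pics/w7.png");cv2.imwrite("pics/w7c.png",im[100:420,140:540])
h=cv2.cvtColor(im,cv2.COLOR_BGR2HSV)
m=((h[...,1]<110)&(h[...,2]>150)).astype(np.uint8);m[:, :280]=0;m[:,360:]=0;m[340:]=0
q,l,s,_=cv2.connectedComponentsWithStats(m);i=1+np.argmax(s[1:,4]);print(s[i]);ys,xs=np.where(l==i);W=load("w7")
pts=np.array([atz(W,x,y,.017)[:2] for x,y in zip(xs,ys)]);c=pts.mean(0);w,v=np.linalg.eigh(np.cov(pts.T));ax=v[:,1];ax*=np.sign(ax[0]);pr=(pts-c)@ax
print(c,np.degrees(np.arctan2(ax[1],ax[0])),c+ax*pr.min(),c+ax*pr.max())
go([.6705,-.0229,.0135],126.5,4)
E
```

```text
[ 0.67015582 -0.02290401  0.08506373] 44.01010208572911
[ 280   48   56   68 3126]
[0.60337282 0.05802762] -52.791464182912144 [0.59259976 0.07221621] [0.61458946 0.04325481]
t 9.4 pos [ 0.6702 -0.0212  0.0853] yaw 126.6 d [ 0.0003 -0.0017 -0.0718] dy -0.1 n 4
[[[-0.04, -0.02, 1.79], 0.03], [[-0.04, -0.02, 1.79], 0.03], [[-0.04, -0.02, 1.79], 0.03], [[-0.04, -0.02, 1.79], 0.03]]
```

View pics/w7c.png

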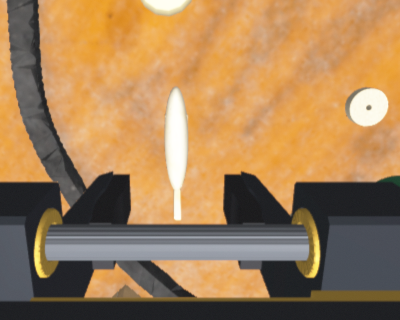

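The fish is centred and aligned between the fingers, with its nose at (316,188) and its tail end at (318,319).

```bash
python3 - <<'E'
from h import *
W=load("w7");n=atz(W,316,188,.017);t=atz(W,318,319,.022);print(n,t,(n+t)/2,np.linalg.norm(n-t),np.degrees(np.arctan2(*(t-n)[[1,0]])))
c=(n+t)/2;go([c[0],c[1],.0135],None,4)
E
```

```text
[0.64489552 0.01129542 0.017     ] [ 0.69904858 -0.05964736  0.022     ] [ 0.67197205 -0.02417597  0.0195    ] 0.08938921495940523 -52.64426297148791
t 9.4 pos [ 0.6702 -0.0212  0.0853] yaw 126.6 d [ 0.0018 -0.003  -0.0718] dy 0 n 4
[[[-0.09, -0.01, 1.79], 0.0], [[-0.09, -0.01, 1.79], 0.0], [[-0.09, -0.01, 1.79], 0.0], [[-0.09, -0.01, 1.79], 0.0]]
```

>>> {"name": "arm_command", "arguments": {
  "plan": [
    [[-0.06,-0.01,1.8],0],
    [[-0.06,-0.01,1.8],0],
    [[-0.06,-0.01,1.8],0],
    [[-0.06,-0.01,1.8],0],
    [[0,0,0],0],
    [[0,0,0],0]
  ]
}}

```text
time_s: 10.0
eef_pos: [0.6717, -0.0247, 0.0133]
tcp_rot: [0.45, 0.893, -0.0, -0.001]
force: [-0.2, -0.8, 0.3]
width: 0.499
grasp_force: 0.0
```

>>> {"name": "arm_command", "arguments": {
  "plan": [
    [[0,0,0],0],
    [[0,0,0],0],
    [[0,0,0],0],
    [[0,0,0],0],
    [[0,0,0],0],
    [[0,0,0],0],
    [[0,0,0],0]
  ],
  "claw": 1,
  "force": 10
}}

```text
time_s: 10.7
eef_pos: [0.6726, -0.0247, 0.0148]
tcp_rot: [0.45, 0.893, 0.0, 0.0]
force: [0.0, -0.6, 4.6]
width: 0.168
grasp_force: 10.0
```

>>> {"name": "arm_command", "arguments": {
  "plan": [
    [[0,0,-1],0],
    [[0,0,-2],0],
    [[0,0,-2.5],0],
    [[0,0,-3],0],
    [[0,0,0],0]
  ]
}}

```text
time_s: 11.2
eef_pos: [0.675, -0.0249, 0.1037]
tcp_rot: [0.45, 0.893, 0.002, 0.003]
force: [0.2, 0.2, 1.5]
width: 0.165
grasp_force: 10.0
```

```bash
python3 - <<'E'
from h import *
snap("w8");go([.6135,.2615,.105],184.7,8)
E
```

```text
t 11.25 pos [ 0.6736 -0.0248  0.1016] yaw 126.47 d [-0.0601  0.2863  0.0034] dy 58.2 n 8
[[[3.32, 1.52, -0.04], -7.28], [[3.11, 1.93, -0.04], -7.28], [[2.84, 2.31, -0.04], -7.28], [[2.52, 2.65, -0.04], -7.28], [[2.16, 2.95, -0.04], -7.28], [[1.77, 3.2, -0.04], -7.28], [[1.35, 3.4, -0.04], -7.28], [[0.91, 3.54, -0.04], -7.28]]
```

>>> {"name": "arm_command", "arguments": {
  "plan": [
    [[3.3,1.5,0],-7.28],
    [[3.1,1.95,0],-7.28],
    [[2.85,2.3,0],-7.28],
    [[2.5,2.65,0],-7.28],
    [[2.15,2.95,0],-7.28],
    [[1.75,3.2,0],-7.28],
    [[1.35,3.4,0],-7.28],
    [[0.9,3.55,0],-7.28],
    [[0,0,0],0],
    [[0,0,0],0]
  ]
}}

```text
time_s: 12.25
eef_pos: [0.6112, 0.2618, 0.098]
tcp_rot: [-0.042, 0.999, -0.0, -0.001]
force: [-0.5, -1.2, -0.6]
width: 0.161
grasp_force: 10.0
```

```bash
python3 - <<'E'
from h import *
o=robot.get_obs();print(o["grasp_force"],o["width"]);snap("w9")
a=cv2.imread("pics/w9.png")[60:360,150:550];sd=cams.capture("side");b=cv2.resize(sd[250:400,250:450],(400,300),interpolation=2)
cv2.imwrite("pics/m4.png",np.hstack([a,b]));go([.6135,.2615,.027],184.7,4)
E
```

```text
9.995865284508909 0.16121949160893695
t 12.35 pos [0.6126 0.2589 0.0982] yaw -175.42 d [ 0.0009  0.0026 -0.0712] dy 0.1 n 4
[[[-0.03, 0.06, 1.78], -0.03], [[-0.03, 0.06, 1.78], -0.03], [[-0.03, 0.06, 1.78], -0.03], [[-0.03, 0.06, 1.78], -0.03]]
```

View pics/m4.png

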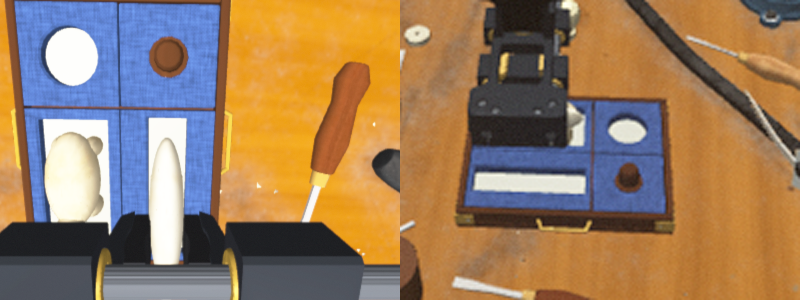

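The fish is held above the narrow slot, which lies at columns 299–336 with its near edge on row 178. Its nose is at (316,198), and the post tip is at (319,116).

```bash
python3 - <<'E'
from h import *
W=load("w9")
c=atz(W,299,178,.021);d=atz(W,336,178,.021);t=np.radians(4.7);u=np.array([np.cos(t),np.sin(t),0])
print("narrow c",(c+d)/2+.049*u,np.linalg.norm(c-d));print("post",atz(W,319,116,.041),"well",atz(W,221,117,.016),atz(W,221,117,.021))
o=robot.get_obs();n=atz(W,316,198,o["eef_pos"][2]-.014+.018);print("nose rel",(n-o["eef_pos"])*1000, o["eef_pos"],"center est",n+.044*u)
E
```

```text
narrow c [0.61300952 0.26382131 0.021     ] 0.024298315904004903
post [0.52759858 0.25752118 0.041     ] well [0.53119477 0.1948415  0.016     ] [0.5315194  0.19622413 0.021     ]
nose rel [-46.70868229   0.22509191   4.        ] [0.61261037 0.25888399 0.09823307] center est [0.60975374 0.26271438 0.10223307]
```

>>> {"name": "arm_command", "arguments": {
  "plan": [
    [[-0.13,0.05,1.8],0],
    [[-0.12,0.05,1.8],0],
    [[0,0,1.4],0],
    [[0,0,1.0],0],
    [[0,0,0.5],0],
    [[0,0,0.4],0],
    [[0,0,0],0],
    [[0,0,0],0]
  ]
}}

```text
time_s: 13.15
eef_pos: [0.6153, 0.2627, 0.0307]
tcp_rot: [-0.041, 0.999, 0.0, 0.0]
force: [0.6, -0.1, -0.2]
width: 0.163
grasp_force: 10.0
```

```bash
python3 - <<'E'
from h import *
for i in range(3):
    o=robot.get_obs();print(o["eef_pos"],yaw_of(o),o["force"],o["width"]*88);cams.capture("side")
E
```

```text
[0.61532219 0.26266933 0.0307211 ] -175.28431422653048 [ 0.5714438  -0.08769435 -0.18067113] 14.387043867164854
[0.61538915 0.262736   0.03085797] -175.2838292297666 [-0.61614436 -0.41204069  0.02922548] 14.495793526126558
[0.61538843 0.26265623 0.03087968] -175.28647353999636 [ 0.82143387 -1.1180832  -0.63396141] 14.524174507202824
```

>>> {"name": "arm_command", "arguments": {
  "plan": [
    [[0,0,0.3],0],
    [[0,0,0.2],0],
    [[0,0,0.1],0],
    [[0,0,0],0],
    [[0,0,0],0]
  ]
}}

```text
time_s: 13.8
eef_pos: [0.615, 0.2624, 0.0248]
tcp_rot: [-0.041, 0.999, -0.0, 0.0]
force: [-1.7, -0.2, 5.6]
width: 0.167
grasp_force: 10.0
```

>>> {"name": "arm_command", "arguments": {
  "plan": [
    [[0,0,0],0],
    [[0,0,0],0],
    [[0,0,0],0],
    [[0,0,-0.5],0],
    [[0,0,-1.5],0],
    [[0,0,-3],0],
    [[0,0,-3],0],
    [[0,0,0],0]
  ],
  "claw": 0.59
}}

```text
time_s: 14.6
eef_pos: [0.6181, 0.2642, 0.11]
tcp_rot: [-0.041, 0.999, 0.002, 0.004]
force: [0.6, 0.9, 1.6]
width: 0.412
grasp_force: 0.0
```

```bash
python3 - <<'E'
from h import *
snap("w10");im=cv2.imread("pics/w10.png")
# knob position from several views: head circle (band z .03, dia 34)
for n,box in {"w2":(265,320,140,190),"w3":(200,280,60,150),"w7":(270,345,40,120)}.items():
    im=cv2.imread(f"pics/{n}.png");h=cv2.cvtColor(im,cv2.COLOR_BGR2HSV)
    m=((h[...,1]<110)&(h[...,2]>150)).astype(np.uint8);k=np.zeros_like(m);k[box[2]:box[3],box[0]:box[1]]=m[box[2]:box[3],box[0]:box[1]]
    q,l,s,c=cv2.connectedComponentsWithStats(k);i=1+np.argmax(s[1:,4]);print(n,s[i],c[i],atz(load(n),*c[i],.033)[:2])
go([.605,.052,.095],164.7,7)
E
```

```text
w2 [277 148  33  34 878] [292.85193622 164.16514806] [0.60485142 0.05579784]
w3 [ 212   95   57   55 2512] [239.65007962 122.74482484] [0.60476439 0.05612361]
w7 [ 275   48   61   68 3242] [305.39512647  81.35533621] [0.604937   0.05576625]
t 14.65 pos [0.6168 0.2634 0.1077] yaw -175.3 d [-0.0118 -0.2114 -0.0127] dy -20.0 n 7
[[[0.42, -3.0, 0.18], 2.86], [[0.27, -3.01, 0.18], 2.86], [[0.12, -3.02, 0.18], 2.86], [[-0.04, -3.02, 0.18], 2.86], [[-0.19, -3.02, 0.18], 2.86], [[-0.34, -3.01, 0.18], 2.86], [[-0.49, -2.99, 0.18], 2.86]]
```

```bash
python3 - <<'E'
from h import *
print(tri((load("w2"),292.85,164.2),(load("w3"),239.65,122.7),(load("w7"),305.4,81.4)))
go([.6048,.0553,.095],184.7,6)
im=cv2.imread("pics/w10.png");cv2.imwrite("pics/w10c.png",np.hstack([im[60:360,150:550],cv2.resize(cams.capture("scene")[190:310,150:310],(400,300),interpolation=2)]))
E
```

```text
[0.60480544 0.05587749 0.03245306]
t 14.65 pos [0.6168 0.2634 0.1077] yaw -175.3 d [-0.012  -0.2081 -0.0127] dy 0.0 n 6
[[[0.48, -3.44, 0.21], -0.0], [[0.48, -3.44, 0.21], -0.0], [[0.48, -3.44, 0.21], -0.0], [[0.48, -3.44, 0.21], -0.0], [[0.48, -3.44, 0.21], -0.0], [[0.48, -3.44, 0.21], -0.0]]
```

View pics/w10c.png

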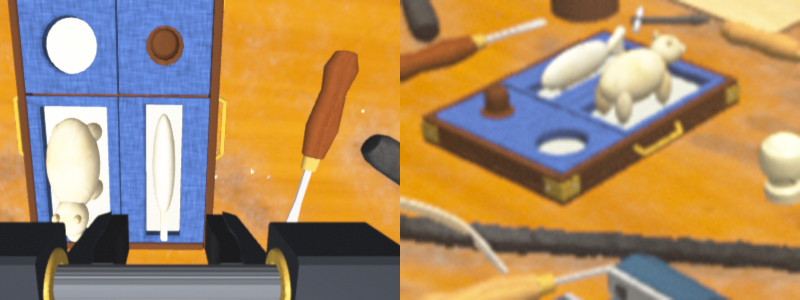

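The fish is seated upright in the narrow slot. Next is the knob.

>>> {"name": "arm_command", "arguments": {
  "plan": [
    [[0.48,-3.44,0.2],0],
    [[0.48,-3.44,0.2],0],
    [[0.48,-3.44,0.2],0],
    [[0.48,-3.44,0.2],0],
    [[0.48,-3.44,0.2],0],
    [[0.48,-3.44,0.2],0],
    [[0,0,0],0],
    [[0,0,0],0],
    [[0,0,0],0]
  ],
  "claw": 0.3
}}

```text
time_s: 15.6
eef_pos: [0.603, 0.0563, 0.092]
tcp_rot: [-0.042, 0.999, 0.001, -0.0]
force: [0.0, 0.4, 1.0]
width: 0.7
grasp_force: 0.0
```

```bash
python3 - <<'E'
from h import *
snap("w11");im=cv2.imread("pics/w11.png");h=cv2.cvtColor(im,cv2.COLOR_BGR2HSV)
m=((h[...,1]<110)&(h[...,2]>150)).astype(np.uint8);m[290:]=0;W=load("w11")
q,l,s,c=cv2.connectedComponentsWithStats(m);e=proj(W,[.605,.0555,.033]);print(e)
for i in range(1,q):
    if s[i,4]>800: print(s[i],c[i],atz(W,*c[i],.033)[:2])
go([.6048,.0553,.0125],184.7,4)
E
```

```text
[312.90471019 257.42027447]
[  61   23   91   85 4013] [103.91128831  64.51582357] [ 0.50247879 -0.06917528]
[ 511  128   49   57 2070] [534.73864734 156.20966184] [0.53101512 0.18171478]
[   0  158   42   43 1406] [ 17.04338549 179.871266  ] [ 0.57084119 -0.12623292]
[ 587  216   53   74 2621] [615.47577261 252.78786723] [0.5857684  0.24836811]
[ 484  218   94   68 4992] [529.2489984  252.53245192] [0.59020274 0.19321324]
[ 288  229   51   54 2118] [312.74032106 256.48064212] [0.60437741 0.05534362]
t 15.65 pos [0.6031 0.0566 0.092 ] yaw -175.14 d [ 0.0017 -0.0013 -0.0795] dy -0.2 n 4
[[[-0.04, -0.04, 1.99], 0.04], [[-0.04, -0.04, 1.99], 0.04], [[-0.04, -0.04, 1.99], 0.04], [[-0.04, -0.04, 1.99], 0.04]]
```

>>> {"name": "arm_command", "arguments": {
  "plan": [
    [[-0.04,-0.03,2],0],
    [[-0.04,-0.03,2],0],
    [[-0.04,-0.02,2],0],
    [[-0.03,-0.02,1.95],0],
    [[0,0,0],0],
    [[0,0,0],0]
  ]
}}

```text
time_s: 16.25
eef_pos: [0.6047, 0.0549, 0.0128]
tcp_rot: [-0.042, 0.999, 0.0, -0.0]
force: [-0.7, 0.6, -0.2]
width: 0.697
grasp_force: 0.0
```

>>> {"name": "arm_command", "arguments": {
  "plan": [
    [[0,0,0],0],
    [[0,0,0],0],
    [[0,0,0],0],
    [[0,0,0],0],
    [[0,0,0],0],
    [[0,0,0],0]
  ],
  "claw": 1,
  "force": 15
}}

```text
time_s: 16.85
eef_pos: [0.6052, 0.0537, 0.0132]
tcp_rot: [-0.041, 0.999, 0.0, 0.0]
force: [-1.3, 0.7, 3.8]
width: 0.37
grasp_force: 14.8
```

>>> {"name": "arm_command", "arguments": {
  "plan": [
    [[0,0,-1],0],
    [[0,0,-2],0],
    [[0,0,-2.5],0],
    [[0,0,-2.5],0],
    [[0,0,0],0],
    [[0,0,0],0]
  ]
}}

```text
time_s: 17.45
eef_pos: [0.6048, 0.0532, 0.0931]
tcp_rot: [-0.041, 0.999, -0.0, 0.0]
force: [0.1, 0.6, -2.0]
width: 0.369
grasp_force: 15.0
```

```bash
python3 - <<'E'
from h import *
o=robot.get_obs();print(o["width"]*88,o["grasp_force"])
go([.5311,.1945,.095],184.7,5)
E
```

```text
32.43789381783574 14.964879996405216
t 17.45 pos [0.6048 0.0532 0.0931] yaw -175.3 d [-0.0737  0.1413  0.0019] dy -0.0 n 5
[[[1.24, 2.94, -0.04], 0.0], [[1.24, 2.94, -0.04], 0.0], [[1.24, 2.94, -0.04], 0.0], [[1.24, 2.94, -0.04], 0.0], [[1.24, 2.94, -0.04], 0.0]]
```

>>> {"name": "arm_command", "arguments": {
  "plan": [
    [[1.24,2.94,0],0],
    [[1.24,2.94,0],0],
    [[1.24,2.94,0],0],
    [[1.24,2.94,0],0],
    [[1.24,2.94,0],0],
    [[0,0,0],0],
    [[0,0,0],0],
    [[0,0,0],0]
  ]
}}

```text
time_s: 18.25
eef_pos: [0.5312, 0.1929, 0.092]
tcp_rot: [-0.04, 0.999, -0.001, -0.0]
force: [0.7, 0.5, -1.2]
width: 0.366
grasp_force: 15.0
```

```bash
python3 - <<'E'
from h import *
for i in range(3):
    o=robot.get_obs();print(o["eef_pos"],yaw_of(o));W=cams.camera_info("wrist");im=cams.capture("wrist")
snap("w12");im=cv2.imread("pics/w12.png");h=cv2.cvtColor(im,cv2.COLOR_BGR2HSV);W=load("w12")
m=((h[...,1]<110)&(h[...,2]>150)).astype(np.uint8);m[300:]=0
q,l,s,c=cv2.connectedComponentsWithStats(m)
for i in range(1,q):
    if s[i,4]>300: print(s[i],c[i].round(1))
print("well proj",proj(W,[.5311,.1945,.010]))
E
```

```text
[0.53117753 0.1929158  0.09196769] -175.3878535071525
[0.53143385 0.1928012  0.09212467] -175.4278111756381
[0.53149261 0.19293275 0.09227944] -175.43169428857453
[ 212    0  192   67 1630] [318.8  33.5]
[624  41  16  63 441] [633.9  68.8]
[112  64  37  88 606] [128.8 110.7]
[ 278  221   77   79 3666] [315.3 264.1]
well proj [316.67303337 243.99436326]
```

>>> {"name": "arm_command", "arguments": {
  "plan": [
    [[0.03,0.08,1.8],0],
    [[0,0.08,1.8],0],
    [[0,0,1.4],0],
    [[0,0,1.0],0],
    [[0,0,0.4],0],
    [[0,0,0.2],0],
    [[0,0,0],0],
    [[0,0,0],0]
  ]
}}

```text
time_s: 19.25
eef_pos: [0.5309, 0.1966, 0.0272]
tcp_rot: [-0.041, 0.999, 0.0, 0.0]
force: [-0.1, -0.4, -0.8]
width: 0.368
grasp_force: 15.0
```

>>> {"name": "arm_command", "arguments": {
  "plan": [
    [[0,0,0.15],0],
    [[0,0,0.1],0],
    [[0,0,0],0],
    [[0,0,0],0]
  ]
}}

```text
time_s: 19.65
eef_pos: [0.5305, 0.1965, 0.0243]
tcp_rot: [-0.041, 0.999, 0.0, 0.0]
force: [0.3, -0.6, -0.6]
width: 0.366
grasp_force: 15.0
```

>>> {"name": "arm_command", "arguments": {
  "plan": [
    [[0,-0.1,0.1],0],
    [[0,0,0.1],0],
    [[0,0,0],0],
    [[0,0,0],0]
  ]
}}

```text
time_s: 20.05
eef_pos: [0.5309, 0.1959, 0.0231]
tcp_rot: [-0.041, 0.999, 0.0, 0.001]
force: [-1.0, 1.0, 8.2]
width: 0.365
grasp_force: 14.8
```

>>> {"name": "arm_command", "arguments": {
  "plan": [
    [[0,0,0],0],
    [[0,0,0],0],
    [[0,0,0],0],
    [[0,0,-0.5],0],
    [[0,0,-1.5],0],
    [[0,0,-3],0],
    [[0,0,-4],0],
    [[0,0,0],0],
    [[0,0,0],0]
  ],
  "claw": 0.43
}}

```text
time_s: 20.95
eef_pos: [0.5314, 0.1956, 0.1139]
tcp_rot: [-0.041, 0.999, 0.001, 0.001]
force: [0.0, -0.4, -0.9]
width: 0.57
grasp_force: 0.0
```

```bash
python3 - <<'E'
from h import *
o=robot.get_obs();print(o["qpos"].round(2));snap("w13")
S=load("scene");W2=load("w2");W1=load("w1");D=load("side")
print("box corner",tri((S,358,327),(W2,103/1.25,140/1.25)))
print("box TL2", [atz(W2,103/1.25,140/1.25,z).round(3).tolist() for z in(.0,.03,.06)],atz(S,358,327,.05))
print("vise jaw R", tri((S,150+385/2.8,190+345/2.8),(W1,60,60)), [atz(S,287,312,z).round(3).tolist() for z in(.05,.08,.1)],[atz(W2,204/1.25,10/1.25,z).round(3).tolist() for z in(.03,.06)])
print("vise via w1 right edge jaw (48,60)",[atz(W1,100,185,z).round(3).tolist() for z in(.0,.03,.06)])
go([.4995,-.079,.16],229.7,8)
E
```

```text
[-0.28  0.8  -0.26  1.85  0.37  0.54  0.86]
box corner [ 0.49965141 -0.12981523  0.02865733]
box TL2 [[0.487, -0.141, 0.0], [0.496, -0.123, 0.03], [0.505, -0.105, 0.06]] [ 0.48290472 -0.14878741  0.05      ]
vise jaw R [ 0.37013773 -0.02782704  0.06356639] [[0.445, -0.057, 0.05], [0.415, -0.085, 0.08], [0.395, -0.103, 0.1]] [[0.438, -0.012, 0.03], [0.452, -0.004, 0.06]]
vise via w1 right edge jaw (48,60) [[0.43, -0.032, 0.0], [0.433, -0.013, 0.03], [0.436, 0.006, 0.06]]
t 21.0 pos [0.5306 0.1952 0.1128] yaw -175.3 d [-0.0311 -0.2742  0.0472] dy 45.0 n 8
[[[0.67, -3.38, -0.59], -5.62], [[1.0, -3.3, -0.59], -5.62], [[1.32, -3.19, -0.59], -5.62], [[1.62, -3.04, -0.59], -5.62], [[1.91, -2.87, -0.59], -5.62], [[2.18, -2.67, -0.59], -5.62], [[2.44, -2.44, -0.59], -5.62], [[2.66, -2.19, -0.59], -5.62]]
```

>>> {"name": "arm_command", "arguments": {
  "plan": [
    [[0.67,-3.38,-0.6],-5.62],
    [[1.0,-3.3,-0.6],-5.62],
    [[1.32,-3.19,-0.6],-5.62],
    [[1.62,-3.04,-0.6],-5.62],
    [[1.91,-2.87,-0.6],-5.62],
    [[2.18,-2.67,-0.6],-5.62],
    [[2.44,-2.44,-0.6],-5.62],
    [[2.66,-2.19,-0.6],-5.62],
    [[0,0,0],0],
    [[0,0,0],0]
  ],
  "claw": 0.25
}}

```text
time_s: 22.0
eef_pos: [0.4987, -0.0793, 0.1594]
tcp_rot: [-0.419, 0.908, 0.001, -0.001]
force: [-0.0, -0.3, 0.5]
width: 0.752
grasp_force: 0.0
```

```bash
python3 - <<'E'
from h import *
o=robot.get_obs();print(o["eef_pos"],yaw_of(o),o["qpos"].round(2));snap("w14")
a=cv2.imread("pics/w14.png")[:400];b=cv2.imread("pics/w11.png")[:300,:260];c=cv2.imread("pics/w2.png")[:250,:220]
h=np.zeros((600,800,3),np.uint8);h[:336,:538]=cv2.resize(a,(538,336));h[336:336+264,:229]=cv2.resize(b,(229,264));h[340:590,240:460]=c;cv2.imwrite("pics/m5.png",h)
E
```

```text
[ 0.49866655 -0.0793011   0.15936767] -130.49709941899232 [ 0.42  0.71 -0.57  1.99  0.64  0.63  1.85]
```

View pics/m5.png

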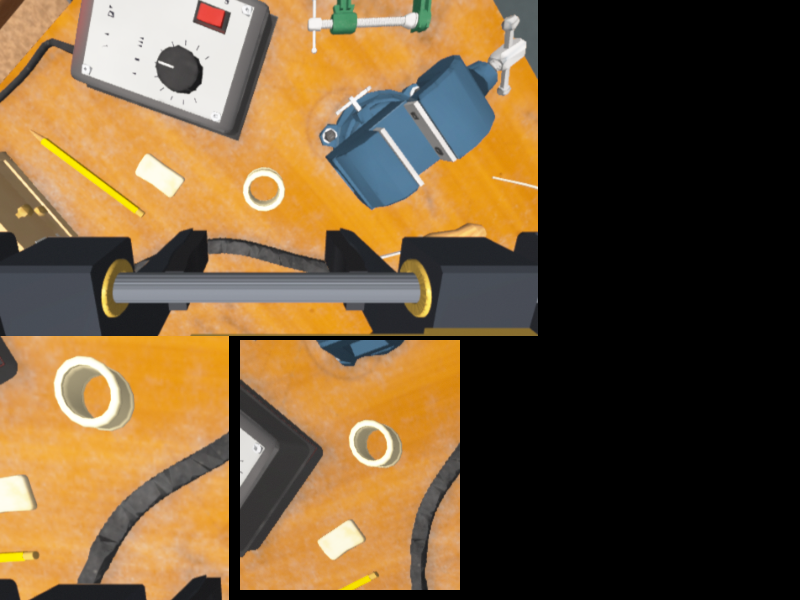

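The view shows the ring centred at about (314,225) in the full frame, clear of the box and vise. The vise's nearest corner is at about (443,248) and the box's nearest corner at about (285,165).

```bash
python3 - <<'E'
from h import *
W1,W2,W11,W=[load(n) for n in("w1","w2","w11","w14")]
k=1/.8406
for o in [((W,372*k,208*k),(W2,160,5)),((W,372*k,208*k),(W1,100,185)),((W,330*k,157*k),(W1,100,185)),((W,372*k,208*k),(W1,100,185),(W2,160,5))]:
    X=tri(*o);print("vise",X.round(3),[(proj(q[0],X)-q[1:]).round(1).tolist() for q in o])
o=((W,240*k,136*k),(W2,82,112));X=tri(*o);print("box",X.round(3),[(proj(q[0],X)-q[1:]).round(1).tolist() for q in o])
print("box top?",[atz(W,236*k,132*k,z).round(3).tolist() for z in(.03,.05)])
def ring(n,box):
    im=cv2.imread(f"pics/{n}.png");h=cv2.cvtColor(im,cv2.COLOR_BGR2HSV);m=((h[...,1]<110)&(h[...,2]>150)).astype(np.uint8)*255
    x0,x1,y0,y1=box;kk=np.zeros_like(m);kk[y0:y1,x0:x1]=m[y0:y1,x0:x1];cs,_=cv2.findContours(kk,cv2.RETR_CCOMP,cv2.CHAIN_APPROX_NONE);cs=[c for c in cs if len(c)>40]
    for c in cs: e=cv2.fitEllipse(c);print(n,np.round(e[0],1),np.round(e[1],1),"z24",atz(load(n),*e[0],.024)[:2].round(4),"z12",atz(load(n),*e[0],.012)[:2].round(4))
ring("w14",(280,350,190,260));ring("w2",(100,170,70,140))
go([.4995,-.079,.006],None,5)
E
```

```text
vise [ 0.435 -0.007  0.046] [[-9.8, 1.4], [-1.0, -10.6]]
vise [ 0.432 -0.003  0.046] [[-3.1, 2.2], [-1.5, -2.6]]
vise [ 0.425 -0.051 -0.028] [[-2.1, 1.7], [-1.0, -1.9]]
vise [ 0.434 -0.006  0.043] [[-9.5, 0.7], [-1.1, 0.6], [0.8, -10.5]]
box [ 0.486 -0.138  0.003] [[-2.9, 0.3], [0.4, -2.5]]
box top? [[0.482, -0.141, 0.03], [0.48, -0.14, 0.05]]
w14 [313.4 225. ] [48.8 51.3] z24 [ 0.499  -0.0809] z12 [ 0.5009 -0.0789]
w14 [313.  224.4] [30.5 35.9] z24 [ 0.499  -0.0816] z12 [ 0.5008 -0.0796]
w2 [134.8 103.9] [43.8 55.7] z24 [ 0.503  -0.0744] z12 [ 0.4998 -0.0797]
w2 [131.9 103.9] [29.8 33. ] z24 [ 0.5022 -0.077 ] z12 [ 0.4989 -0.0825]
w2 [145.6 105.5] [25.  35.4] z24 [ 0.5075 -0.0649] z12 [ 0.5044 -0.0699]
t 22.05 pos [ 0.499  -0.0779  0.1595] yaw -130.35 d [ 0.0005 -0.0011 -0.1535] dy 0 n 5
[[[0.01, -0.02, 3.07], 0.0], [[0.01, -0.02, 3.07], 0.0], [[0.01, -0.02, 3.07], 0.0], [[0.01, -0.02, 3.07], 0.0], [[0.01, -0.02, 3.07], 0.0]]
```

>>> {"name": "arm_command", "arguments": {
  "plan": [
    [[0,0,0],8.5],
    [[0,0,0],8.5],
    [[0,0,0],8.5],
    [[0,0,0],8.5],
    [[0,0,0],8.5],
    [[0,0,0],8.5],
    [[0,0,0],8.5],
    [[0,0,0],8.5],
    [[0,0,0],8.5],
    [[0,0,0],8.5]
  ]
}}

```text
time_s: 23.05
eef_pos: [0.4995, -0.0761, 0.1598]
tcp_rot: [0.305, 0.952, 0.0, -0.0]
force: [-0.0, 0.1, -1.0]
width: 0.751
grasp_force: 0.0
```

>>> {"name": "arm_command", "arguments": {
  "plan": [
    [[0,0,0],8.5],
    [[0,0,0],8.5],
    [[0,0,0],8.5],
    [[0,0,1],1],
    [[0,0,1],0],
    [[0,0,0],0],
    [[0,0,0],0]
  ]
}}

```text
time_s: 23.75
eef_pos: [0.499, -0.0782, 0.1395]
tcp_rot: [0.513, 0.858, -0.0, -0.001]
force: [-0.2, 0.1, 0.8]
width: 0.749
grasp_force: 0.0
```

```bash
cat >> h.py <<'E'
def ring(n,x0,x1,y0,y1,z):
    im=cv2.imread(f"pics/{n}.png");h=cv2.cvtColor(im,cv2.COLOR_BGR2HSV);m=((h[...,1]<110)&(h[...,2]>150)).astype(np.uint8)*255
    kk=np.zeros_like(m);kk[y0:y1,x0:x1]=m[y0:y1,x0:x1];cs,_=cv2.findContours(kk,cv2.RETR_CCOMP,cv2.CHAIN_APPROX_NONE)
    for c in [c for c in cs if len(c)>40]: e=cv2.fitEllipse(c);print(n,np.round(e[0],1),np.round(e[1],1),"at",atz(load(n),*e[0],z)[:2].round(4))
E
python3 - <<'E'
from h import *
for i in range(3):
    o=robot.get_obs();print(o["eef_pos"],yaw_of(o),o["qpos"][6]);snap(f"w15{i}");W=load(f"w15{i}");u,v=proj(W,[.4998,-.0792,.024]).astype(int);print(u,v)
    ring(f"w15{i}",u-45,u+45,v-45,v+45,.024)
go([.4998,-.0792,.006],118,5)
E
```

```text
[ 0.49898429 -0.078206    0.1394859 ] 118.2859959035874 0.5101140931767089
316 235
w150 [317.5 233.4] [52.3 55. ] at [ 0.4994 -0.077 ]
w150 [318.1 233.3] [33.5 37.9] at [ 0.4997 -0.0767]
[ 0.49926077 -0.07841602  0.13986462] 118.24962315529527 0.509939307424027
316 235
w151 [317.2 232.8] [52.4 54.8] at [ 0.4994 -0.077 ]
w151 [317.8 232.5] [32.9 37.8] at [ 0.4997 -0.0765]
[ 0.4994344  -0.07859064  0.14011528] 118.21782738730346 0.5097987688177585
316 234
w152 [317.  232.4] [52.3 54.9] at [ 0.4994 -0.077 ]
w152 [317.6 232.3] [33.7 37.6] at [ 0.4998 -0.0767]
t 23.9 pos [ 0.4995 -0.0787  0.1403] yaw 118.2 d [ 0.0003 -0.0005 -0.1343] dy -0.2 n 5
[[[-0.01, -0.0, 2.69], 0.04], [[-0.01, -0.0, 2.69], 0.04], [[-0.01, -0.0, 2.69], 0.04], [[-0.01, -0.0, 2.69], 0.04], [[-0.01, -0.0, 2.69], 0.04]]
```

>>> {"name": "arm_command", "arguments": {
  "plan": [
    [[0,0,3],0],
    [[0,0,3],0],
    [[0,0,3],0],
    [[0,0,2.5],0],
    [[0,0,1.5],0],
    [[0,0,0.6],0],
    [[0,0,0],0],
    [[0,0,0],0]
  ]
}}

```text
time_s: 24.7
eef_pos: [0.5, -0.0787, 0.0051]
tcp_rot: [0.514, 0.858, 0.0, 0.001]
force: [1.2, -0.3, 0.3]
width: 0.748
grasp_force: 0.0
```

>>> {"name": "arm_command", "arguments": {
  "plan": [
    [[0,0,0],0],
    [[0,0,0],0],
    [[0,0,0],0],
    [[0,0,0],0],
    [[0,0,0],0],
    [[0,0,0],0]
  ],
  "claw": 1,
  "force": 15
}}

```text
time_s: 25.3
eef_pos: [0.4997, -0.0786, 0.0046]
tcp_rot: [0.514, 0.858, 0.0, 0.0]
force: [-1.0, 0.5, 5.2]
width: 0.453
grasp_force: 15.0
```

>>> {"name": "arm_command", "arguments": {
  "plan": [
    [[0,0,-1],0],
    [[0,0,-2],0],
    [[0,0,-3],0],
    [[0,0,-3],0],
    [[0,0,-2.5],0],
    [[0,0,0],0],
    [[0,0,0],0]
  ]
}}

```text
time_s: 26.0
eef_pos: [0.4994, -0.0786, 0.1196]
tcp_rot: [0.514, 0.858, 0.0, 0.0]
force: [0.6, 0.5, -0.2]
width: 0.455
grasp_force: 15.0
```

```bash
python3 - <<'E'
from h import *
o=robot.get_obs();print(o["width"]*88,o["grasp_force"]);snap("w16");W=load("w16")
p=o["eef_pos"];print(proj(W,p+[0,0,.019]))
ring("w16",230,410,180,330,p[2]+.019)
o2=robot.get_obs();go([.5266,.2556,.115],139.7,9)
E
```

```text
40.00678205278862 14.999904252690612
[315.79237923 314.60390587]
w16 [316.8 294.4] [79.9 93.8] at [ 0.4955 -0.0704]
w16 [301.6 267.9] [17.8 46. ] at [ 0.4847 -0.0631]
w16 [395.7 225.2] [ 5.2 24.6] at [ 0.5087 -0.0304]
t 26.05 pos [ 0.4989 -0.0786  0.1188] yaw 118.18 d [ 0.0277  0.3342 -0.0038] dy 21.5 n 9
[[[3.13, 2.02, 0.04], -2.39], [[3.04, 2.15, 0.04], -2.39], [[2.95, 2.28, 0.04], -2.39], [[2.85, 2.4, 0.04], -2.39], [[2.75, 2.52, 0.04], -2.39], [[2.64, 2.63, 0.04], -2.39], [[2.53, 2.74, 0.04], -2.39], [[2.41, 2.84, 0.04], -2.39], [[2.29, 2.94, 0.04], -2.39]]
```

>>> {"name": "arm_command", "arguments": {
  "plan": [
    [[3.17,2.6,0],0],
    [[3.17,2.6,0],0],
    [[3.17,2.6,0],0],
    [[3.17,2.6,0],0],
    [[3.17,2.6,0],0],
    [[3.17,2.6,0],0],
    [[3.17,2.6,0],0],
    [[0,0,0],0],
    [[0,0,0],0],
    [[0,0,0],0]
  ]
}}

```text
time_s: 27.05
eef_pos: [0.5543, 0.201, 0.1181]
tcp_rot: [0.514, 0.858, -0.002, -0.0]
force: [0.1, -0.8, -0.1]
width: 0.457
grasp_force: 15.0
```

```bash
cat > post.py <<'E'
from h import *
from scipy.optimize import minimize
def brown(im):
    h=cv2.cvtColor(im,cv2.COLOR_BGR2HSV);H,Sa,V=[h[...,i].astype(int) for i in range(3)]
    return (((H<18)|(H>170))&(V<150)).astype(np.uint8)
A=np.linspace(0,2*np.pi,48,endpoint=False)
def sil(W,x,y,shape):
    m=np.zeros(shape,np.uint8)
    for lv in ([(12.5,21),(12.5,22.5),(11.5,24)],[(9,23),(9,36),(7.5,39),(4.5,41)]):
        P3=[[x+r*np.cos(a)/1e3,y+r*np.sin(a)/1e3,z/1e3] for r,z in lv for a in A]
        pp=np.array([proj(W,p) for p in P3]);hull=cv2.convexHull((pp*16).round().astype(np.int32))
        cv2.fillConvexPoly(m,hull,1,shift=4)
    return m
def fit(n,x=.527,y=.256):
    W=load(n);im=cv2.imread(f"pics/{n}.png");b=brown(im);g=sil(W,x,y,b.shape)
    roi=cv2.dilate(g,np.ones((15,15)));bb=b*roi
    q,l,s,_=cv2.connectedComponentsWithStats(bb);i=1+np.argmax(s[1:,4]);bb=(l==i).astype(np.uint8);bb=cv2.morphologyEx(bb,cv2.MORPH_CLOSE,np.ones((5,5)))
    f=lambda p:-(sil(W,*p,b.shape)&bb).sum()/max((sil(W,*p,b.shape)|bb).sum(),1)
    best=min(((f((x+i*1e-3,y+j*1e-3)),x+i*1e-3,y+j*1e-3) for i in range(-6,7) for j in range(-6,7)))
    r=minimize(f,best[1:],method="Nelder-Mead",options=dict(initial_simplex=[best[1:],(best[1]+.001,best[2]),(best[1],best[2]+.001)],xatol=1e-4));return r.x,-r.fun,proj(W,[x,y,.03])
E
python3 - <<'E'
from post import *
for i in range(2):
    o=robot.get_obs();print(o["eef_pos"],yaw_of(o));snap(f"w17{i}")
for n in ("w1","w5","w9","w10","w13","w170","w171"):
    r=fit(n);print(n,r[0].round(4),round(r[1],3),r[2].round())
E
```

```text
[0.55427628 0.20098463 0.11807667] 118.09367083663314
[0.55451856 0.20066394 0.11838462] 118.04466748974845
w1 [0.5444 0.2382] -0.0 [354. 192.]
w5 [0.4981 0.2554] -0.0 [425. 109.]
w9 [0.5264 0.2271] -0.0 [316. 116.]
w10 [0.5264 0.2271] -0.0 [313. 105.]
w13 [0.5444 0.2382] -0.0 [400. 244.]
w170 [0.5444 0.2382] -0.0 [319. 156.]
w171 [0.5444 0.2382] -0.0 [319. 156.]post.py:18: RuntimeWarning: overflow encountered in scalar negative
  f=lambda p:-(sil(W,*p,b.shape)&bb).sum()/max((sil(W,*p,b.shape)|bb).sum(),1)
```

Unsigned overflow; fix it.

```bash
sed -i 's/f=lambda p:-(\(.*\)).sum()\/max/f=lambda p:-float((\1).sum())\/max/' post.py; grep -n "f=lambda" post.py
cat > pf.py <<'E'
from post import *
from scipy.optimize import least_squares
import sys
obs=[]
for n in sys.argv[1:]:
    r=fit(n);W=load(n);K,Rm,t=P(W);tx=Rm.T@[0,-1,0];yw=np.arctan2(tx[1],tx[0]);print(n,r[0].round(4),round(r[1],3),"yaw",np.degrees(yw).round(1));obs.append((r[0],yw,r[1]))
obs=[o for o in obs if o[2]>.75]
def g(p): return np.concatenate([np.array(p[:2])+[np.cos(y)*p[2]+np.sin(y)*p[3],np.sin(y)*p[2]-np.cos(y)*p[3]]-o for o,y,_ in obs])
s=least_squares(g,[.527,.256,0,0]);print("t",s.x[:2].round(4),"bias tool",s.x[2:].round(4),"rms",np.sqrt((s.fun**2).mean()))
E
python3 pf.py w1 w5 w9 w10 w13 w170 w171
```

```text
18:    f=lambda p:-float((sil(W,*p,b.shape)&bb).sum())/max((sil(W,*p,b.shape)|bb).sum(),1)
w1 [0.5251 0.2571] 0.8 yaw 162.2
w5 [0.5271 0.2557] 0.851 yaw -175.6
w9 [0.5266 0.2568] 0.866 yaw -175.2
w10 [0.5268 0.2576] 0.863 yaw -175.4
w13 [0.5251 0.256 ] 0.828 yaw -175.3
w170 [0.5265 0.2564] 0.859 yaw 118.1
w171 [0.527 0.257] 0.853 yaw 118.1
t [0.5266 0.2564] bias tool [0.0004 0.0002] rms 0.0006805998858380703
```

```bash
python3 - <<'E'
from h import *
A=np.linspace(0,2*np.pi,180)
for n,p in (("w16",np.array([.4989,-.0786,.1188])),("w170",np.array([.55428,.20098,.11808])),("w171",np.array([.55452,.20066,.11838]))):
    W=load(n);im=cv2.imread(f"pics/{n}.png");h=cv2.cvtColor(im,cv2.COLOR_BGR2HSV);m=((h[...,1]<110)&(h[...,2]>150))
    sub=m[200:300,300:335];rows=[np.where(np.all(sub[:,i:i+3],1))[0] for i in range(0,32,3)];print(n,"top rows",[200+int(r[0]) if len(r) else None for r in rows])
    K,Rm,t=P(W);tx=Rm.T@[0,-1,0];tx[2]=0;tx/=np.linalg.norm(tx)
    for d in(-.002,0,.002,.004):
        for zz in (.0194,):
            pr=np.array([proj(W,p+tx*d+[.022*np.cos(a),.022*np.sin(a),zz]) for a in A]);pb=np.array([proj(W,p+tx*d+[.022*np.cos(a),.022*np.sin(a),-.0046]) for a in A])
            pi=np.array([proj(W,p+tx*d+[.0165*np.cos(a),.0165*np.sin(a),zz]) for a in A]);print(d,"toprim",pr[:,1].min().round(1),"botrim",pb[:,1].min().round(1),"inner",pi[:,1].min().round(1),"cols",pr[:,0].min().round(),pr[:,0].max().round())
E
```

```text
w16 top rows [255, 254, 253, 252, 252, 252, 252, 252, 253, 253, 254]
-0.002 toprim 268.4 botrim 250.7 inner 281.1 cols 262.0 367.0
0 toprim 263.7 botrim 246.6 inner 276.5 cols 262.0 368.0
0.002 toprim 258.9 botrim 242.5 inner 271.9 cols 262.0 368.0
0.004 toprim 254.1 botrim 238.4 inner 267.2 cols 261.0 368.0
w170 top rows [216, 220, 225, 251, 252, 251, 251, 253, 253, 252, 253]
-0.002 toprim 269.7 botrim 251.7 inner 282.5 cols 263.0 369.0
0 toprim 264.9 botrim 247.6 inner 277.9 cols 263.0 369.0
0.002 toprim 260.2 botrim 243.5 inner 273.2 cols 262.0 369.0
0.004 toprim 255.4 botrim 239.3 inner 268.5 cols 262.0 369.0
w171 top rows [216, 220, 226, 253, 252, 251, 251, 253, 253, 252, 254]
-0.002 toprim 269.7 botrim 251.7 inner 282.5 cols 263.0 369.0
0 toprim 265.0 botrim 247.6 inner 277.9 cols 263.0 369.0
0.002 toprim 260.2 botrim 243.5 inner 273.2 cols 262.0 369.0
0.004 toprim 255.4 botrim 239.3 inner 268.5 cols 262.0 369.0
```

```bash
python3 - <<'E'
from h import *
for n in("w16","w170"):
    im=cv2.imread(f"pics/{n}.png").astype(int)
    print(n,[(r,*im[r,310:323].mean(0).round().astype(int).tolist()) for r in range(236,304,2)])
E
```

```text
w16 [(236, 66, 166, 237), (238, 63, 164, 237), (240, 65, 164, 236), (242, 70, 164, 234), (244, 71, 163, 234), (246, 71, 165, 235), (248, 69, 164, 235), (250, 76, 161, 229), (252, 125, 161, 180), (254, 147, 185, 198), (256, 124, 156, 167), (258, 111, 139, 149), (260, 110, 138, 148), (262, 110, 137, 147), (264, 113, 140, 150), (266, 148, 186, 200), (268, 206, 241, 247), (270, 241, 254, 255), (272, 252, 255, 255), (274, 253, 255, 255), (276, 253, 255, 255), (278, 247, 255, 255), (280, 102, 186, 242), (282, 69, 166, 237), (284, 75, 167, 237), (286, 82, 169, 237), (288, 86, 171, 237), (290, 93, 174, 238), (292, 89, 174, 238), (294, 87, 174, 239), (296, 84, 173, 239), (298, 86, 173, 238), (300, 86, 175, 239), (302, 81, 173, 240)]
w170 [(236, 217, 136, 99), (238, 217, 137, 99), (240, 214, 134, 98), (242, 213, 134, 97), (244, 211, 133, 97), (246, 210, 132, 96), (248, 212, 133, 97), (250, 197, 127, 97), (252, 129, 149, 157), (254, 141, 177, 190), (256, 119, 149, 160), (258, 106, 133, 142), (260, 105, 132, 142), (262, 105, 132, 141), (264, 107, 134, 143), (266, 140, 177, 190), (268, 196, 234, 243), (270, 235, 253, 254), (272, 249, 255, 255), (274, 252, 255, 255), (276, 252, 255, 255), (278, 248, 255, 255), (280, 207, 154, 133), (282, 201, 126, 92), (284, 201, 126, 92), (286, 193, 121, 92), (288, 148, 107, 102), (290, 86, 85, 112), (292, 48, 76, 123), (294, 48, 89, 138), (296, 60, 137, 180), (298, 67, 181, 223), (300, 59, 189, 243), (302, 51, 172, 239)]
```

```bash
python3 - <<'E'
from h import *
ps=[]
for i in range(3): o=robot.get_obs();ps.append(o["eef_pos"]);cams.capture("side")
print(np.array(ps));o["eef_pos"]=np.mean(ps,0)
go([.5263,.2568,.085],139.7,4,o)
E
```

```text
[[0.55474771 0.20075487 0.11866238]
 [0.55494792 0.20100897 0.11891272]
 [0.55502672 0.20134463 0.11904267]]
t 27.25 pos [0.5549 0.201  0.1189] yaw 118.06 d [-0.0286  0.0558 -0.0339] dy 21.6 n 4
[[[1.57, 0.02, 0.85], -5.41], [[1.56, 0.17, 0.85], -5.41], [[1.53, 0.32, 0.85], -5.41], [[1.5, 0.46, 0.85], -5.41]]
```

>>> {"name": "arm_command", "arguments": {
  "plan": [
    [[1.57,0,0.85],-5.4],
    [[1.56,0.17,0.85],-5.4],
    [[1.53,0.32,0.85],-5.4],
    [[1.5,0.46,0.85],-5.4],
    [[0,0,0],0],
    [[0,0,0],0],
    [[0,0,0],0],
    [[0,0,0],0],
    [[0,0,0],0]
  ]
}}

```text
time_s: 28.2
eef_pos: [0.5267, 0.2578, 0.0856]
tcp_rot: [0.345, 0.939, 0.0, 0.0]
force: [0.5, 0.1, 0.1]
width: 0.456
grasp_force: 15.0
```

```bash
python3 - <<'E'
from h import *
ps=[]
for i in range(5): o=robot.get_obs();ps.append(o["eef_pos"]);snap(f"w18{i}")
print(np.array(ps).round(4));o["eef_pos"]=np.mean(ps[-3:],0)
go([.5263,.2568,.045],139.7,3,o)
# post seen through the ring bore?
for n in ("w184",):
    im=cv2.imread(f"pics/{n}.png").astype(int);W=load(n)
    for z in(.041,):print(proj(W,[.5266,.2566,z]))
    print([(r,*im[r,310:323].mean(0).round().astype(int).tolist()) for r in range(246,304,3)])
E
```

```text
[[0.5267 0.2578 0.0856]
 [0.5265 0.258  0.0855]
 [0.5264 0.2582 0.0854]
 [0.5263 0.2583 0.0854]
 [0.5262 0.2584 0.0853]]
t 28.4 pos [0.5263 0.2583 0.0854] yaw 139.75 d [-0.     -0.0015 -0.0404] dy -0.1 n 3
[[[-0.03, -0.04, 1.35], 0.02], [[-0.03, -0.04, 1.35], 0.02], [[-0.03, -0.04, 1.35], 0.02]]
[313.30988192 265.73860735]
[(246, 25, 39, 62), (249, 30, 47, 74), (252, 117, 148, 160), (255, 135, 169, 182), (258, 107, 134, 144), (261, 107, 133, 143), (264, 109, 135, 145), (267, 171, 213, 225), (270, 238, 254, 255), (273, 252, 255, 255), (276, 251, 255, 255), (279, 236, 237, 237), (282, 219, 138, 100), (285, 223, 142, 104), (288, 219, 138, 101), (291, 217, 137, 100), (294, 217, 136, 99), (297, 216, 135, 98), (300, 216, 135, 99), (303, 218, 136, 100)]
```

>>> {"name": "arm_command", "arguments": {
  "plan": [
    [[-0.08,-0.08,1.5],0],
    [[0,0,1.2],0],
    [[0,0,0.8],0],
    [[0,0,0],0],
    [[0,0,0],0],
    [[0,0,0],0],
    [[0,0,0],0]
  ]
}}

```text
time_s: 29.15
eef_pos: [0.5265, 0.2577, 0.0507]
tcp_rot: [0.344, 0.939, 0.0, 0.0]
force: [-0.1, 0.3, -0.1]
width: 0.456
grasp_force: 15.0
```

```bash
python3 - <<'E'
from post import *
for i in range(4): o=robot.get_obs();print(o["eef_pos"].round(4),o["force"].round(1));snap(f"w19{i}")
W=load("w193");im=cv2.imread("pics/w193.png");p=o["eef_pos"]
print("tip",proj(W,[.5266,.2566,.041]),"post r edges",proj(W,[.5266+.009*.647,.2566+.009*.763,.037]),proj(W,[.5266-.009*.647,.2566-.009*.763,.037]))
b=brown(im)[225:310,260:372];
h=cv2.cvtColor(im,cv2.COLOR_BGR2HSV)[225:310,260:372]
cream=(h[...,1]<110)&(h[...,2]>110);blue=(h[...,0]>100)&(h[...,0]<130)&(h[...,1]>110)
for r in range(0,85,4): print(225+r,"".join("C" if cream[r,c] else "B" if blue[r,c] else "p" if b[r,c] else "." for c in range(0,112,2)))
E
```

```text
[0.5265 0.2577 0.0507] [-0.1  0.3 -0.1]
[0.5265 0.2576 0.0507] [ 0.9 -0.1 -1.3]
[0.5264 0.2576 0.0506] [-0.6  0.   0.1]
[0.5264 0.2576 0.0506] [-0.6  0.5 -0.6]
tip [313.77764302 288.07529973] post r edges [331.47740627 284.92210677] [296.19033599 284.89580688]
225 ..pppppppppBBBBBBBBBBBBBBBBBBBBBBBBBBBBBBBBBppppppppp...
229 pppppppppBBBBBBBBBBBBBBBBBBBBBBBBBBBBBBBBBBBBBppppppppp.
233 pppppppBBBBBBBBBBBBBBBBBBBBBBBBBBBBBBBBBBBBBBBBBpppppppp
237 pppppBBBBBBBBBBBBBBBBBBBBBBBBBBBBBBBBBBBBBBBBBBBBCpppppp
241 pp.BBBBBBBBBBBBBBBBBBBBBBBBBBBBBBBBBBBBBBBBBBBBBBBBCpppp
245 .BBBBBBBBBBBBBBBBBBBBBBBBBBBBBBBBBBBBBBBBBBBBBBBBBBBB.pp
249 BBBBBBBBBBBBBBBBBBBBBBBBBBBBBBBBBBBBBBBBBBBBBBBBBBBBBBB.
253 BBBBBBBBBBBBBBBBBBBBBCCCCCCCCCCCCCCCCBBBBBBBBBBBBBBBBBBB
257 BBBBBBBBBBBBBBBBCCCCCCCCCCCCCCCCCCCCCCCCCBBBBBBBBBBBBBBB
261 BBBBBBBBBBBBBBCCCCCCCCCCCCCCCCCCCCCCCCCCCCCCBBBBBBBBBBBB
265 BBBBBBBBBBBCCCCCCCCCCCCCCCCCCCCCCCCCCCCCCCCCCCBBBBBBBBBB
269 BBBBBBBBBBCCCCCCCCCCCCCCCCCCCCCCCCCCCCCCCCCCCCCBBBBBBBBB
273 BBBBBBBBBCCCCCCCCCCCCCCCCCCCCCCCCCCCCCCCCCCCCCCCCBBBBBBB
277 .......CCCCCCCCCCCCCCCCCCCCCCCCCCCCCCCCCCCCCCCCCCCB.....
281 .......CCCCCCCCCCCCCCCCCppppppppppCCCCCCCCCCCCCCCC......
285 ......pCCCCCCCCCCCCCppppppppppppppppCBCCCCCCCCCCCC......
289 .....pCCCCCCCCCCBBBBpppppppppppppppBBBBBBBCCCCCCCCCC....
293 .....CCCCCCCCCBBBBBBBBCppppppppppCBBBBBBBBBCCCCCCCCC....
297 .....CCCCCCCCBBBBBBBBBBBBCCCCCCBBBBBBBBBBBBBCCCCCCCCC...
301 ....CCCCCCCCCBBBBBBBBBBBBBBBBBBBBBBBBBBBBBBBCCCCCCCCCp..
305 ....CCCCCCCCCCBBBBBBBBBBBBBBBBBBBBBBBBBBBBBCCCCCCCCCC...
309 ....CCCCCCCCCCCBBBBBBBBBBBBBBBBBBBBBBBBBBBCCCCCCCCCCCp..
```

>>> {"name": "arm_command", "arguments": {
  "plan": [
    [[-0.05,0,0.8],0],
    [[0,0,0.7],0],
    [[0,0,0.4],0],
    [[0,0,0.2],0],
    [[0,0,0],0],
    [[0,0,0],0]
  ]
}}

```text
time_s: 29.95
eef_pos: [0.5266, 0.2572, 0.0292]
tcp_rot: [0.344, 0.939, 0.0, -0.0]
force: [0.1, 0.4, 0.2]
width: 0.453
grasp_force: 15.0
```

>>> {"name": "arm_command", "arguments": {
  "plan": [
    [[0,0,0.2],0],
    [[0,0,0.1],0],
    [[0,0,0],0],
    [[0,0,0],0],
    [[0,0,0],0]
  ]
}}

```text
time_s: 30.45
eef_pos: [0.5266, 0.2571, 0.0263]
tcp_rot: [0.344, 0.939, 0.0, 0.0]
force: [-0.3, -0.3, -0.2]
width: 0.455
grasp_force: 15.0
```

>>> {"name": "arm_command", "arguments": {
  "plan": [
    [[0,0,0.1],0],
    [[0,0,0.05],0],
    [[0,0,0],0],
    [[0,0,0],0]
  ]
}}

```text
time_s: 30.85
eef_pos: [0.5267, 0.2572, 0.0257]
tcp_rot: [0.344, 0.939, 0.0, 0.0]
force: [-1.6, -0.8, 8.0]
width: 0.457
grasp_force: 15.0
```

>>> {"name": "arm_command", "arguments": {
  "plan": [
    [[0,0,0],0],
    [[0,0,0],0],
    [[0,0,0],0],
    [[0,0,-0.5],0],
    [[0,0,-1.5],0],
    [[0,0,-3],0],
    [[0,0,-4],0],
    [[0,0,-4],0],
    [[-4,0,0],0],
    [[0,0,0],0]
  ],
  "claw": 0.39
}}

```text
time_s: 31.85
eef_pos: [0.5624, 0.2266, 0.1579]
tcp_rot: [0.347, 0.938, 0.001, 0.004]
force: [0.6, -1.5, -0.3]
width: 0.615
grasp_force: 0.0
```

```bash
python3 - <<'E'
from post import *
o=robot.get_obs();print(o["eef_pos"],o["force"]);snap("w20");W=load("w20");im=cv2.imread("pics/w20.png");h=cv2.cvtColor(im,cv2.COLOR_BGR2HSV)
cream=(h[...,1]<110)&(h[...,2]>110);blue=(h[...,0]>100)&(h[...,0]<130)&(h[...,1]>110);b=brown(im)
for n,x in dict(ring=[.5266,.2566,.045],post=[.5266,.2566,.041],knob=[.531,.195,.04],knobtop=[.531,.195,.054],bear=[.618,.201,.06],fish=[.6135,.262,.04]).items(): print(n,proj(W,x).round())
u,v=proj(W,[.5266,.2566,.045]).astype(int);
for r in range(v-36,min(v+40,480),4): print(r,"".join("C" if cream[r,c] else "B" if blue[r,c] else "p" if b[r,c] else "." for c in range(max(u-60,0),u+60,2)))
u,v=proj(W,[.531,.195,.045]).astype(int);print("knob",u,v)
for r in range(max(v-36,0),min(v+40,480),4): print(r,"".join("C" if cream[r,c] else "B" if blue[r,c] else "p" if b[r,c] else "." for c in range(max(u-50,0),u+50,2)))
ring("w20",*[int(x) for x in (proj(W,[.5266,.2566,.045])[0]-45,proj(W,[.5266,.2566,.045])[0]+45,proj(W,[.5266,.2566,.045])[1]-45,proj(W,[.5266,.2566,.045])[1]+45)],.045)
E
```

```text
[0.56241811 0.22660211 0.15787123] [ 0.59552756 -1.46652027 -0.34254213]
ring [314. 174.]
post [314. 174.]
knob [260. 228.]
knobtop [257. 233.]
bear [336. 310.]
fish [388. 251.]
138 ..............ppppppBBBBBBBBBBBBBBBBBBBBB.ppppp.............
142 .............pppppCBBBBBBBBBBBBBBBBBBBBBBBB.pppp............
146 ...........pppppBBBBBBBBBBBBCCCCCCCCBBBBBBBBB.ppppp.........
150 .........pppppBBBBBBBBBCCCCCCCCCCCCCCCCBBBBBBBBppppp........
154 .......pppppBBBBBBBBBCCCCCCCCCCCCCCCCCCCCCBBBBBBBppppp......
158 .....pppppCBBBBBBBBCCCCCCCCCCppppCCBCCCCCCCBBBBBBBBppppp....
162 ...ppppp.BBBBBBBBBCCCCCCBCppppppppppCBCCCCCCCBBBBBBBCppppp..
166 .ppppp.BBBBBBBBBBCCCCCCBpppppppppppppCBBCCCCCBBBBBBBBB.ppppp
170 pppppBBBBBBBBBBBBCCCCCBCppppppppppppppBBCCCCCCBBBBBBBBBB.ppp
174 ppCBBBBBBBBBBBBBBCCCCCBCppppppppppppppBBCCCCCCBBBBBBBBBBBB.p
178 .BBBBBBBBBBBBBBBBCCCCCCBCppppppppppppCBBCCCCCCBBBBBBBBBBBBBB
182 BBBBBBBBBBBBBBBBBCCCCCCBBCpppppppppCBBBCCCCCCBBBBBBBBBBBBBBB
186 BBBBBBBBBBBBBBBBBBCCCCCCCBBBBCCCCBBBBBCCCCCCCBBBBBBBBBBBBBBB
190 BBBBBBBBBBBBBBBBBBBCCCCCCCCCBBBBBBBCCCCCCCCCBBBBBBBBBBBBBBBB
194 BBBBBBBB
[... 866 characters left out ...]
BBBBBBBBB
233 ....ppp.BBBBBBBBBCCCCCCCCCCCCCCCCCCCCCBBBBBBBBBBBB
237 ......ppppBBBBBBBBCCCCCCCCCCCCCCCCCCCBBBBBBBBBBBBB
241 ........pppp.BBBBBBBCCCCCCCCCCCCCCCBBBBBBBBBBBBBBB
245 ..........ppppCBBBBBBBCCCCCCCCCCCBBBBBBBBBBBBBBBCC
249 .............pppCBBBBBBBBBBBBBBBBBBBBBBBBBBBBBCCCC
253 ...............ppp.BBBBBBBBBBBBBBBBBBBBBBBBBCCCCCC
257 .................ppppBBBBBBBBBBBBBBBBBBBBBCCCCCCCC
261 ...................pppp.BBBBBBBBBBBBBBBBCCCCCCCCCC
265 .....................ppppCBBBBBBBBBBBBCCCCCCCCCCCC
w20 [274.3 212.7] [11.5 18.3] at [0.5287 0.2136]
w20 [349.8 208.3] [19.8 28.8] at [0.5645 0.2606]
w20 [315.8 174.4] [56.9 58.1] at [0.5274 0.2575]
w20 [316.1 174.4] [37.  38.5] at [0.5275 0.2576]
```

```bash
python3 - <<'E'
from h import *
print(robot.get_obs()["force"].round(1),robot.finish_job())
E
```

```text
the job is handed in; nothing more can be done
[-0.1  1.  -0.6] None
```

I handed the job in at about 32 s, with the bear, fish, knob and ring seated upright in their nests and released, and the fin blank and offcut not touched. I saw the bear and fish in place in pictures, checked the knob and ring from contact force and image code, and got no verdict back from the hand-in.

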